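# Raise the telescoping funnel stand one hole and hang the funnel

## Robot

A 6-joint arm with a two-finger parallel gripper is mounted at the origin on the work surface. World frame = base frame: x ahead of the robot, y to its left, z up, the work surface at z = 0. Lengths are in m, angles in degrees, forces in N, time in s.
With the tool pointing down it reaches from about 0.4 to 0.825 m from the base axis. Payload 7 kg.
Tool frame: the origin (TCP) lies midway between the tips of the shut fingers; the grasp point (between the pads) lies r.grip_depth behind it (r.grip_depth is the distance from the TCP to the grasp point, in m); z points along the fingers, y is the direction in which the jaws open and shut (so a half turn about z gives the same grasp; the last joint's range is limited). The gripper opens to 88 mm and grips with 3 to 60 N. Pads are 19 mm wide; open, the fingers measure 130 mm over their backs; the gripper's body (78 mm by 193 mm) begins 47 mm behind the grasp point.
Start: joints at [-47.722, 20.546, 0.682, 0, -70.136, -16.507], TCP at [0.293, -0.608, 0.201] pointing down, gripper open.
Joint ranges: [-176.03, 176.03], [-82.01, 121.73], [-58.28, 71.71], [-173.87, 95.51], [-174.79, -0.11], [-173.66, 173.66]. Speed limits (degrees/s): [136.94, 136.94, 172.46, 180, 180, 180].

## Interface

Orientations are given as [roll, pitch, yaw] about the fixed x, y, z axes, in that order (R = Rz(yaw) Ry(pitch) Rx(roll)).
In Python, from plant import r, imaging, close_job gives the robot as it stands.
- The arm moves only by the tool step_arm, never from a script. Its argument "commands" is a list of rows, each a list of 2 entries, a list of its own where there are three numbers: the shift along the tool's x, y, z in mm, then the turn about the tool's z in degrees. In form: [[[x, y, z], twist], ...]. A call has 1 to 20 rows; each row shifts and turns the commanded pose from where the row before left it, along the tool's axes as they then stand; what a row does not reach is not made up. A row lasts 1/8 s, in which the tool goes at most 62.5 mm and 10.7 degrees, less where a joint would pass 70% of its speed; a pose out of reach is approached as far as the arm can. A call with a gripper value outside its range is refused whole. "gripper" is the closure, from 0 (fully open) to 1 (shut), set as the call begins (left out, the last holds). The fingers move at their own pace and stop on an object; "grip_force" is the grip in N (left out, the last holds). Time passes only in rows, so rows that do not move let the fingers close. It gives the time, the measured TCP pose, the force and the opening at its end, in the units of the state.
- r.get_state(): the state, without advancing time (a new reading comes with each control period).
- imaging.capture(name): name is "scene" or "top" or "wrist"; returns a dict with "img" (400x640x3 uint8, red, green, blue), "z_map" (400x640 float32, m along the optical axis (not along the pixel's ray), 0 where there is no reading), "vfov" (degrees; the focal length in pixels is half the picture's height over the tangent of half this angle, whatever the lens; pixels are square), "cx", "cy" (the principal point, pixels), "extrinsics" (4x4, takes a point from camera to world coordinates); the wrist camera has in their place "T_tool_cam" (4x4, takes a point from camera to tool coordinates, whose origin is the TCP and whose axes are the flange's). Camera axes: x right, y down, z forward; pixel columns grow to the right and rows downward; lengths in m; the calibration is good to about 2 mm. A picture is of the moment at which its call begins: read the wrist's pose just before it.
- close_job(): hands the job in, once; it reports no verdict.
The state is a dict: "time_s": time; "joints": joint angles; "qd": joint speeds; "joint_torque": joint torques, N m; "tcp_pos": TCP position; "eef_rot": TCP orientation; "contact_force": force on the tool from outside, world axes, zero at the start; "moment": the same for the moment, N m; "gripper_width": finger opening in m.
Only numpy, scipy, OpenCV 4.12 (cv2) and the standard library are available. Lean on these libraries where they do the work, as an engineer would, in place of code of your own. Each camera call takes 0.05 s, during which the arm holds its last target.

## Task

The ring of the filtering stand is one hole too low for this flask. Pinch the sprung button in, slide the sleeve slowly up until the button pops out through the next hole and the sleeve rests locked on it, without wrenching the sleeve against the button. Then take the funnel out of the beaker and set it upright in the ring, with its stem hanging in the neck of the flask; leave the flask, the beaker, the bottle and the jar standing where they are.

Things in the scene. Friction and masses are not known exactly. Their poses are not given: they have to be found in the camera images.
- stand: Filtering stand, too heavy to shift (fixed). Grey base plate 14 mm thick; origin on the bench under the axis of its column, z up; the plate spans -65 to 65 mm in its x, -45 to 165 mm in its y. A fixed 20 mm square inner post stands at the origin and bears the snap button; over it slides the holder's sleeve, with the ring off to the stand's +y.
- ring (a point): Centre of the ring, in its mid-plane: a hoop of 6 mm round dark steel bar, 36 mm inside, 48 mm outside, axis vertical, fixed to the sleeve, 105 mm from the column axis along the stand's +y. At the start it is 142 mm above the bench. It rises with the sleeve.
- holder: Sliding part: 28 mm square aluminium sleeve (faces square to the stand's x and y; at the start 28 to 155 mm above the bench), with the ring on a 12 x 10 mm bar off the top of its +y face. 250 g, slides only up and down, 1 to 3 N rubbing. Pinch it across x, from above. Origin: at the stand's origin at the start, rising with the sleeve.
- catch: Brass snap button of the post, as a part. Origin: the stand's origin when popped out; it moves only in and out along the stand's x. It starts in the upper of two 10.5 mm holes in the sleeve's +x face. The next hole is 33 to 53 mm lower (differs from stand to stand): feel it. There it locks the sleeve, 1.5 mm play; over 25 N between button and sleeve does damage.
- button_tip (a point): Outer end of the button: 9 mm across with a 3 mm bevelled nose, 120 mm above the bench, 4.5 mm out of the sleeve's +x face when popped out. Pressed flush with that face (4 N, e.g. under a finger pad) it no longer locks: pulling the sleeve up with 8 to 15 N makes the hole's edge push it right in, and it rides inside until the next hole comes.
- press (a joint): How far the button is pressed in, m: 0 = fully popped out (locked in a hole), 0.0045 = flush with the sleeve's outer face, 0.0065 = hidden inside the sleeve.
- flask: Conical glass flask standing loose on the base plate under the ring: 66 mm wide at the foot, 112 mm high, neck 28 mm outside and 22 mm inside. Origin: centre of its underside, 14 mm above the bench. Stays there.
- funnel: Whitish plastic funnel, 104 mm high, 35 g. Origin: lower end of its stem, z axis up through the mouth. Stem 10 mm across and 55 mm long, then a 60 degree cone up to an upright rim band 55 mm across and 10 mm high. It starts upright in the beaker, stem down, the cone resting on the beaker's edge. Grip it across the rim band.
- funnel_rim (a point): Centre of the funnel's top rim, 104 mm above its stem end, at the top of the 10 mm high rim band.
- funnel_seat (a point): Point on the funnel's axis 76.7 mm above its stem end: it coincides with ring when the funnel is seated in the ring.
- beaker: Tall glass beaker that holds the funnel at the start, 50 mm across, 95 mm high, inside 44 mm. Origin: centre of its underside. Stays where it is.
- bottle: Bystander: brown glass reagent bottle with black cap, 60 mm across, 130 mm high. Origin: centre of its underside.
- jar: Bystander: clear jar with white lid, 56 mm across, 75 mm high. Origin: centre of its underside.
- rack: Bystander, fixed: white test-tube rack on blue rods, 70 x 190 mm, with glass tubes up to 140 mm high. Origin: centre of its underside.

How it is judged (in metres and radians):
On the way, in this order (a step that is already met when the one before it is completed fails the run):
1. the sleeve is one hole higher and the button has popped out through that hole (value of joint press below 0.002 m and z of ring in the frame of stand between 0.172 and 0.199 m), for 0.2 s.
2. the funnel sits in the ring (distance between funnel_seat and ring below 0.006 m and angle between funnel's own z axis and vertical below 0.12 rad), for 0.2 s.
At the end, for the whole second after the job is handed in: Button popped out (under 2 mm in) through the next hole, ring 30 to 57 mm above its start; funnel released and still in the ring, seat point within 6 mm of ring centre, upright within 7 degrees; flask upright, within 12 mm of its start, beaker upright, within 30 mm (all of step 1 and all of step 2 and linear speed of funnel below 0.02 m/s and distance of flask from where it was at the start of the episode below 0.012 m and angle between each of flask, beaker's own z axis and vertical below 0.1 rad and distance of beaker from where it was at the start of the episode below 0.03 m); the robot touches nothing.
It fails at once if the sleeve is wrenched against the button (more than 25 N) (contact force between catch and holder above 25 N).
It fails at once if the flask is knocked (distance of flask from where it was at the start of the episode above 0.02 m or angle between flask's own z axis and vertical above 0.35 rad).
It fails at once if the beaker is knocked over or carried off (distance of beaker from where it was at the start of the episode above 0.05 m or angle between beaker's own z axis and vertical above 0.5 rad).
It fails at once if the bottle or the jar is disturbed (distance of any of bottle, jar from where it was at the start of the episode above 0.02 m).
It also fails if it takes over 53 s, if anything falls off the work surface, if the arm or the gripper's body presses on something with over 40 N, if the wrist force passes 120 N, or if a joint passes its speed limit or range.

## Working session

There is one attempt and no reset: what is moved stays moved. The work goes in short steps, Python scripts to look and compute and a tool call to move; the robot and the scene stay as the last step left them, time stands still between calls to the robot, and variables do not carry over. Pictures are saved under pics/ and viewed, and the job is handed in when it is done.

Besides the shell and the picture viewer there is one more tool, called after "Call:" as a command line: name --argument value ..., lists and objects as JSON in quotes. step_arm: Moves the arm, as the interface text tells. Its arguments: {"type":"object","properties":{"commands":{"type":"array","items":{"type":"array"}},"gripper":{"type":"number"},"grip_force":{"type":"number"}},"required":["commands"]}

```bash
ls; mkdir -p pics; python3 - <<'E'
from plant import r, imaging
import cv2,numpy as np
print(r.get_state(), r.grip_depth)
for n in ["scene","top","wrist"]:
    c=imaging.capture(n); cv2.imwrite(f"pics/{n}0.png",c["img"][:,:,::-1]); np.savez(f"{n}0.npz",**c)
    print(n,c["vfov"],c["cx"],c["cy"],c.get("extrinsics",c.get("T_tool_cam")))
E
```

```text
pics
{'time_s': 0.0, 'joints': array([-4.77221599e+01,  2.05904467e+01,  6.31792079e-01, -1.84022102e-02,
       -7.01343163e+01, -1.65069166e+01]), 'qd': array([-0.05062829,  0.09114133, -0.00238961,  0.01820871,  0.01253072,
        0.00590672]), 'joint_torque': array([ 6.34924309e-04, -5.82719564e+01,  2.93068618e+01,  6.99757889e+00,
        6.84404396e-03, -1.67775456e-04]), 'tcp_pos': array([ 0.2932001 , -0.60740034,  0.19992422]), 'eef_rot': array([ 1.79905945e+02, -9.83212433e-03, -1.54235336e+02]), 'contact_force': array([-0.06568761,  0.21824694,  0.05846622]), 'moment': array([-0.00911111,  0.02235818, -0.00604978]), 'gripper_width': 0.08741388727211127} 0.0188
scene 51.7466536540145 323.66996415802333 196.7136233310273 [[ 0.83112448  0.37335191 -0.41211704  0.93457318]
 [ 0.55600006 -0.57098423  0.60402066 -0.57392361]
 [-0.00980007 -0.73115345 -0.68214265  0.76702042]
 [ 0.          0.          0.          1.        ]]
top 48.94722891232557 316.4563562605912 211.01978730909144 [[ 0.02021092 -0.99702389  0.07439677  0.45918714]
 [-0.9997497  -0.01943986  0.01107387  0.0029339 ]
 [-0.00959465 -0.07460196 -0.99716723  1.2979869 ]
 [ 0.          0.          0.          1.        ]]
wrist 67.93351261681497 321.05598866371 204.77581614755618 [[ 1.85008534e-03 -9.57284819e-01 -2.89140713e-01  7.84538908e-02]
 [ 9.99997535e-01  2.12613559e-03 -6.40644986e-04  1.61844220e-04]
 [ 1.22803208e-03 -2.89138814e-01  9.57286393e-01 -1.84416250e-01]
 [ 0.00000000e+00  0.00000000e+00  0.00000000e+00  1.00000000e+00]]
```

View pics/scene0.png

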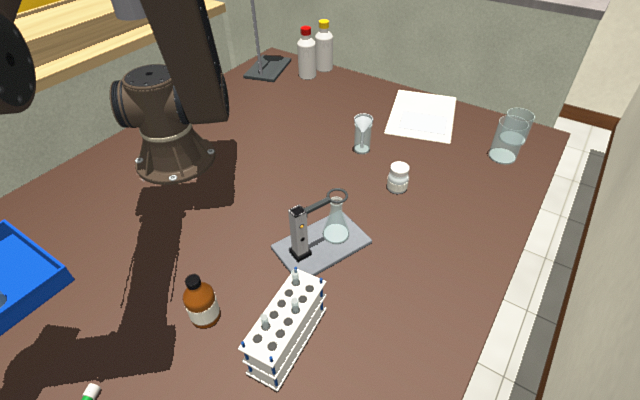

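View pics/top0.png

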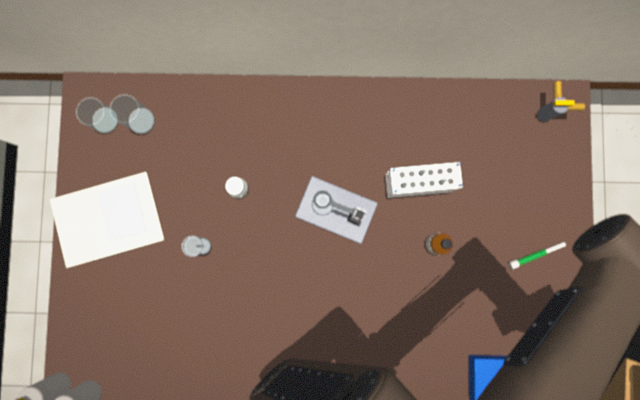

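View pics/wrist0.png

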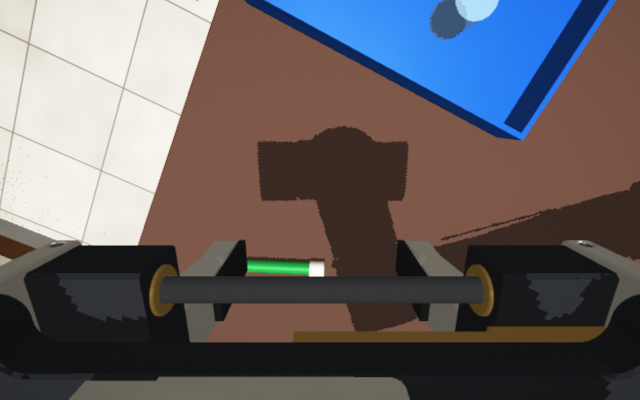

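```bash
cat > h.py <<'E'
import numpy as np,cv2
def f(c): return 200/np.tan(np.radians(float(c["vfov"]))/2)
def ray(c,u,v,T=None):
    T=c["extrinsics"] if T is None else T
    d=T[:3,:3]@np.array([(u-c["cx"])/f(c),(v-c["cy"])/f(c),1.0]); return T[:3,3],d
def onz(c,u,v,z,T=None):
    o,d=ray(c,u,v,T); return o+d*(z-o[2])/d[2]
def proj(c,p,T=None):
    T=c["extrinsics"] if T is None else T
    q=T[:3,:3].T@(np.asarray(p)-T[:3,3]); return np.array([q[0]/q[2]*f(c)+c["cx"],q[1]/q[2]*f(c)+c["cy"]])
E
python3 - <<'E'
import numpy as np,cv2
from h import *
t=dict(np.load("top0.npz"));s=dict(np.load("scene0.npz"))
im=t["img"][:,:,::-1].copy()
hsv=cv2.cvtColor(im,cv2.COLOR_BGR2HSV)
# depth-based heights
K=f(t);u,v=np.meshgrid(np.arange(640),np.arange(400));z=t["z_map"]
P=np.stack([(u-t["cx"])/K*z,(v-t["cy"])/K*z,z],-1)@t["extrinsics"][:3,:3].T+t["extrinsics"][:3,3]
np.save("Ptop.npy",P)
m=((hsv[:,:,1]<60)&(u>285)&(u<390)&(v>165)&(v<255)).astype(np.uint8)
m=cv2.morphologyEx(m,cv2.MORPH_CLOSE,np.ones((9,9)))
cs,_=cv2.findContours(m,0,1);c=max(cs,key=cv2.contourArea)
rc=cv2.minAreaRect(c);bx=cv2.boxPoints(rc);print(rc,bx)
W=np.array([onz(t,*p,0.014) for p in bx]);print(W.round(4));
print(np.linalg.norm(np.diff(W,axis=0),axis=1))
for nm,(x0,x1,y0,y1) in dict(stand=(290,385,170,250),jar=(220,255,170,205),beak=(175,220,230,262),bot=(420,460,228,260)).items():
    q=P[y0:y1,x0:x1];print(nm,q[...,2].max(),np.unravel_index(q[...,2].argmax(),q.shape[:2]))
def crop(c,x0,x1,y0,y1,k,n): cv2.imwrite(n,cv2.resize(c["img"][y0:y1,x0:x1,::-1],None,fx=k,fy=k,interpolation=cv2.INTER_CUBIC))
crop(t,280,400,165,255,6,"pics/tc.png");crop(t,170,270,165,265,6,"pics/tb.png");crop(s,260,380,180,280,6,"pics/sc.png");crop(s,340,420,100,200,6,"pics/sb.png")
E
```

```text
((336.01153564453125, 209.52745056152344), (73.37064361572266, 46.15113830566406), 22.2490234375) [[293.32037 216.9947 ]
 [310.79474 174.27965]
 [378.7027  202.0602 ]
 [361.22833 244.77525]]
[[ 0.5361  0.0846  0.014 ]
 [ 0.6633  0.0361  0.014 ]
 [ 0.5849 -0.1647  0.014 ]
 [ 0.459  -0.1151  0.014 ]]
[0.13611586 0.21554763 0.13527149]
stand 1.2979868999200173 (np.int64(0), np.int64(47))
jar 1.2979868999200173 (np.int64(1), np.int64(4))
beak 1.2979868999200173 (np.int64(2), np.int64(3))
bot 1.2979868999200173 (np.int64(2), np.int64(31))
```

View pics/tc.png

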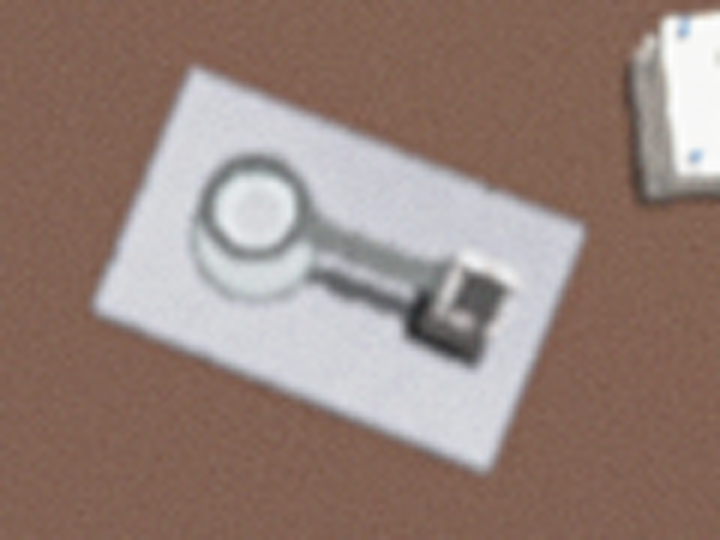

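View pics/tb.png

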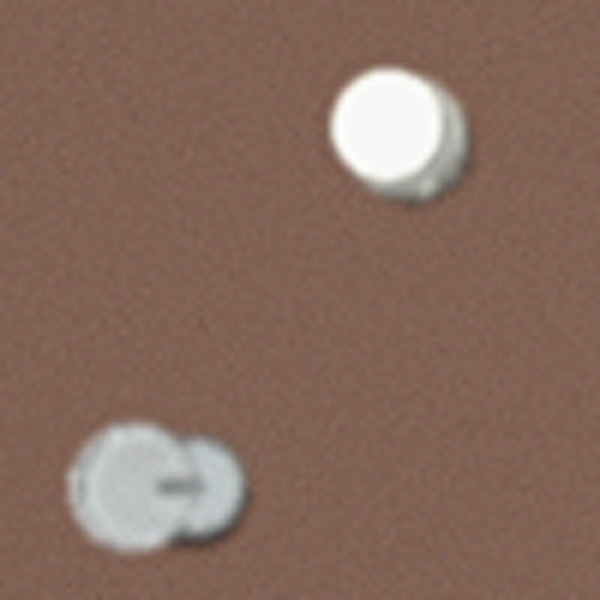

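View pics/sc.png

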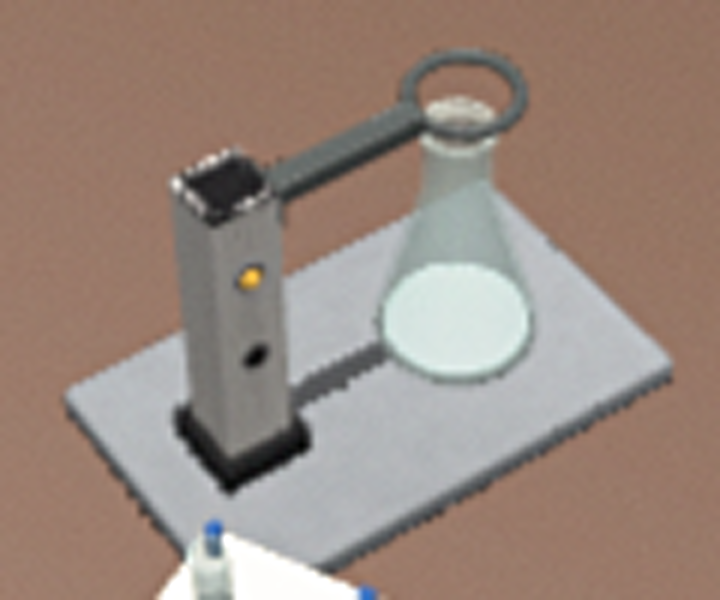

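View pics/sb.png

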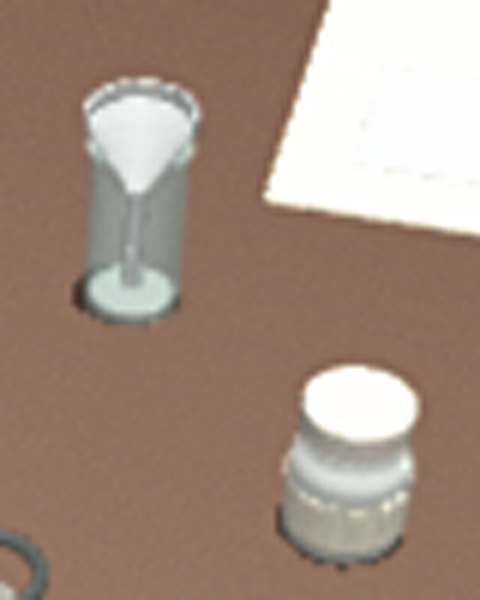

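```bash
python3 - <<'E'
import numpy as np
from h import *
t=dict(np.load("top0.npz"));s=dict(np.load("scene0.npz"))
c=[(312,176),(377.5,203.7),(361.3,243.3),(295.8,216.3)]
W=np.array([onz(t,*p,.014) for p in c])[:,:2];print(W.round(4))
ctr=W.mean(0)
y=(W[0]+W[3]-W[1]-W[2]);y/=np.linalg.norm(y);x=(W[0]+W[1]-W[2]-W[3]);x/=np.linalg.norm(x)
print("y",y,"x",x,np.degrees(np.arctan2(y[1],y[0]))-90,np.degrees(np.arctan2(x[1],x[0])))
o=ctr-60*y/1000;print("col from plate",o)
rt=onz(t,322.5,199.7,.142);rs=onz(s,337.2,195.3,.142);print("ring",rt,rs,"pred",o+.105*y)
def tri(a,b):
    o1,d1=a;o2,d2=b
    A=np.stack([d1,-d2],1);k=np.linalg.lstsq(A,o2-o1,rcond=None)[0];p,q=o1+d1*k[0],o2+d2*k[1];return (p+q)/2,np.linalg.norm(p-q)
print(tri(ray(t,322.5,199.7),ray(s,337.2,195.3)))
# sleeve top scene corners & button
print("button",onz(s,260+251/6,180+278/6,.12))
print("sleeve top mid scene",onz(s,260+222/6,180+187/6,.155))
# funnel rim: top crop centre (137,487)/6
print("rim top",onz(t,170+137/6,165+487/6,.1146),"scene",onz(s,340+142/6,100+101/6,.1146))
print("beaker foot scene",onz(s,340+130/6,100+295/6,0.003),"top",onz(t,170+203/6,165+487/6,0.003))
for n,p,h in(("jar",onz(t,170+387/6,165+125/6,.075),0),("bottle",onz(t,447,244,.13),0)):print(n,p)
print("rack",onz(t,387,168,.1),onz(t,462,163,.1),onz(t,388,198,.1))
E
```

```text
[[ 0.6582  0.0324]
 [ 0.58   -0.1612]
 [ 0.4633 -0.1153]
 [ 0.5383  0.0774]]
y [0.36881444 0.92950304] x [ 0.93347594 -0.35864002] -21.642519249460975 -21.016698744931496
col from plate [ 0.53782436 -0.09743956]
ring [5.75741056e-01 4.06436617e-04 1.42000000e-01] [ 5.79642944e-01 -1.37151689e-04  1.42000000e-01] pred [5.76549874e-01 1.58257750e-04]
(array([0.57714508, 0.00122923, 0.13949597]), np.float64(0.002827847747174905))
button [ 0.55620824 -0.10367577  0.12      ]
sleeve top mid scene [ 0.54269147 -0.0995904   0.155     ]
rim top [0.4461276  0.34690848 0.1146    ] scene [0.44799303 0.35212408 0.1146    ]
beaker foot scene [0.45148495 0.34621239 0.003     ] top [0.44555423 0.34686767 0.003     ]
jar [0.61685986 0.24807629 0.075     ]
bottle [ 0.46565268 -0.33088066  0.13      ]
rack [ 0.67096302 -0.17533697  0.1       ] [ 0.68865855 -0.38096864  0.1       ] [ 0.58809659 -0.17875275  0.1       ]
```

Call:
step_arm --commands '[[[0,0,-15],-8.6],[[0,0,-15],-8.6],[[0,0,-15],-8.6],[[0,0,-15],-8.5],[[0,0,0],-8.5]]' --gripper 0

```text
time_s: 0.78
tcp_pos: [0.2937, -0.6083, 0.2621]
eef_rot: [-179.9, -0.1, -111.1]
contact_force: [0.3, -0.4, 0.3]
gripper_width: 0.0876
```

```bash
cat > mv.py <<'E'
import sys
from plant import r
import numpy as np
from scipy.spatial.transform import Rotation as R
s=r.get_state();print({k:np.round(v,4) for k,v in s.items() if k not in("qd","joint_torque")})
T=R.from_euler("xyz",s["eef_rot"],degrees=True)
if len(sys.argv)>3:
    d=np.array(list(map(float,sys.argv[1:4])))-s["tcp_pos"]; print("tool shift mm",(T.inv().apply(d)*1000).round(2))
E
python3 mv.py 0.538 -0.0975 0.26
```

```text
{'time_s': np.float64(0.775), 'joints': array([-4.77207e+01,  1.88845e+01,  6.14720e+00,  1.47000e-02,
       -7.71582e+01,  2.65719e+01]), 'tcp_pos': array([ 0.2937, -0.6083,  0.2621]), 'eef_rot': array([-1.799130e+02, -5.950000e-02, -1.111456e+02]), 'contact_force': array([ 0.2927, -0.3957,  0.3058]), 'moment': array([ 0.0036,  0.0743, -0.0633]), 'gripper_width': np.float64(0.0876)}
tool shift mm [-564.51  -43.57    1.59]
```

Call:
step_arm --commands '[[[-30,-3,0],0],[[-50,-4,0],0],[[-50,-4,0],0],[[-50,-4,0],0],[[-50,-4,0],0],[[-50,-4,0],0],[[-50,-4,0],0],[[-50,-4,0],0],[[-50,-4,0],0],[[-50,-4,0],0],[[-50,-4,0],0],[[-25,-1,0],0],[[-10,0,0],0],[[0,0,0],0],[[0,0,0],0]]'

```text
time_s: 2.65
tcp_pos: [0.5404, -0.0987, 0.2609]
eef_rot: [180.0, -0.0, -111.5]
contact_force: [-0.1, -0.1, -0.1]
gripper_width: 0.0877
```

```bash
python3 - <<'E'
from plant import r, imaging
import cv2,numpy as np
s=r.get_state();print(s["tcp_pos"],s["eef_rot"])
c=imaging.capture("wrist"); cv2.imwrite("pics/w1.png",c["img"][:,:,::-1]); np.savez("w1.npz",pos=s["tcp_pos"],rot=s["eef_rot"],**c)
E
```

```text
[ 0.54041425 -0.09874643  0.26085222] [ 1.79991284e+02 -8.37259059e-03 -1.11469012e+02]
```

View pics/w1.png

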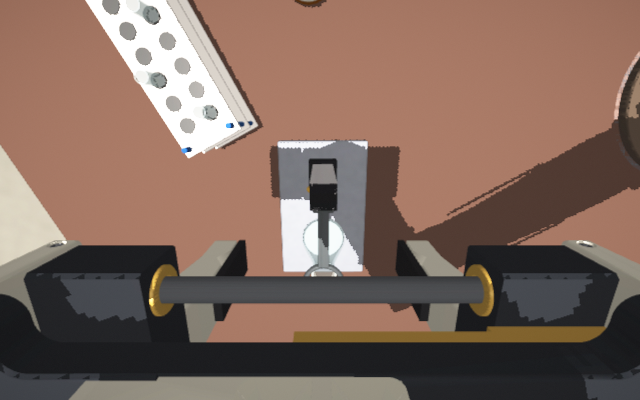

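```bash
python3 - <<'E'
import cv2,numpy as np
im=cv2.imread("pics/w1.png")
cv2.imwrite("pics/w1c.png",cv2.resize(im[130:290,265:385],None,fx=5,fy=5,interpolation=cv2.INTER_CUBIC)[:600*5])
E
```

```text
(no output)
```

View pics/w1c.png

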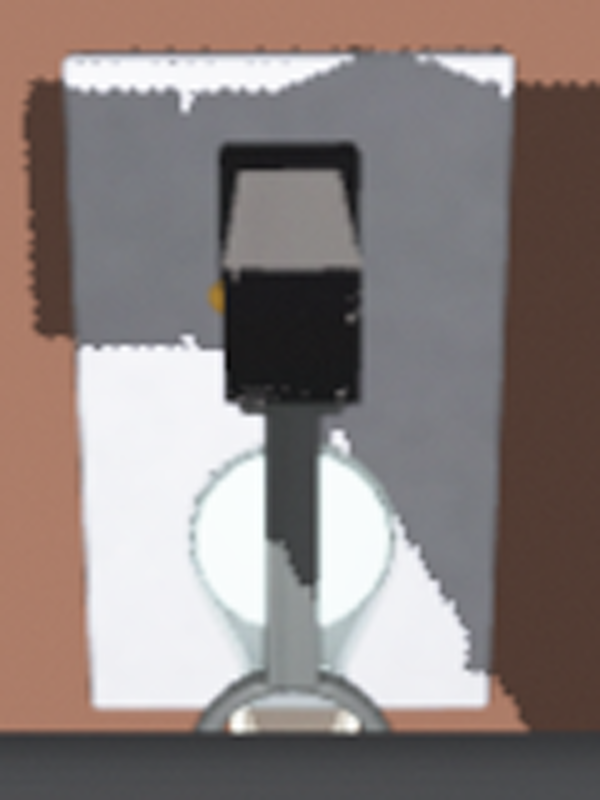

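```bash
cat >> h.py <<'E'
from scipy.spatial.transform import Rotation as Ro
def wT(c):
    T=np.eye(4);T[:3,:3]=Ro.from_euler("xyz",c["rot"],degrees=True).as_matrix();T[:3,3]=c["pos"];return T@c["T_tool_cam"]
E
python3 - <<'E'
from h import *
c=dict(np.load("w1.npz"));T=wT(c)
q=lambda a,b,z:onz(c,265+a/5,130+b/5,z,T)
print("sleeve ctr",q(294,335,.155))
P=[q(*p,.155) for p in((228,268),(358,268),(360,402),(226,402))];print(np.mean(P,0))
for i in range(4):d=P[(i+1)%4]-P[i];print(np.linalg.norm(d),np.degrees(np.arctan2(d[1],d[0])))
C=[q(*p,.014) for p in((64,57),(515,57),(490,708),(93,708))]
for i in range(4):d=C[(i+1)%4]-C[i];print(np.linalg.norm(d),np.degrees(np.arctan2(d[1],d[0])))
C=np.array(C);y=C[2]+C[3]-C[0]-C[1];y/=np.linalg.norm(y);print(C.mean(0)-.06*y, y)
E
python3 mv.py 0.538 -0.0975 0.101
```

```text
sleeve ctr [ 0.53804291 -0.09689915  0.155     ]
[ 0.53830062 -0.09679626  0.155     ]
0.025990296636358736 158.64470749553462
0.0281496936039262 70.33766268793413
0.02752218886653588 -21.351981395536725
0.028147708570574123 -112.78083876954018
0.12857766500328421 158.6398364932498
0.2078982150311738 69.00626647645647
0.12921096258223166 -21.34369646727214
0.20793226497492887 -111.16829947830722
[ 0.53816983 -0.09664285  0.014     ] [0.35968779 0.93307271 0.        ]
{'time_s': np.float64(2.7), 'joints': array([ 1.00701e+01,  6.71240e+00, -9.78100e+00,  2.40000e-03,
       -7.35075e+01, -3.15571e+01]), 'tcp_pos': array([ 0.5404, -0.0988,  0.2609]), 'eef_rot': array([-1.799996e+02, -2.500000e-03, -1.114863e+02]), 'contact_force': array([ 0.0882, -0.5869, -0.1478]), 'moment': array([ 0.0121, -0.0083,  0.0187]), 'gripper_width': np.float64(0.0875)}
tool shift mm [ -0.36   2.77 159.92]
```

Call:
step_arm --commands '[[[-0.9,2.7,15],0],[[0,0,25],0],[[0,0,25],0],[[0,0,25],0],[[0,0,25],0],[[0,0,20],0],[[0,0,15],0],[[0,0,10],0],[[0,0,0],0],[[0,0,0],0]]'

```text
time_s: 3.95
tcp_pos: [0.5391, -0.0962, 0.1014]
eef_rot: [-179.9, 0.0, -111.4]
contact_force: [-0.7, 0.7, 0.1]
gripper_width: 0.0874
```

```bash
python3 mv.py 0.5382 -0.097 0.101; python3 - <<'E'
from plant import r, imaging
import cv2,numpy as np
c=imaging.capture("scene"); cv2.imwrite("pics/s2.png",cv2.resize(c["img"][150:270,240:400,::-1],None,fx=5,fy=5))
E
```

```text
{'time_s': np.float64(3.95), 'joints': array([ 1.03966e+01,  1.36265e+01, -2.32667e+01,  1.30000e-02,
       -5.30489e+01, -3.18280e+01]), 'tcp_pos': array([ 0.5391, -0.0962,  0.1014]), 'eef_rot': array([-1.799454e+02,  2.170000e-02, -1.114236e+02]), 'contact_force': array([-0.7484,  0.6599,  0.1008]), 'moment': array([ 0.0073,  0.0061, -0.0311]), 'gripper_width': np.float64(0.0874)}
tool shift mm [1.13 0.57 0.45]
```

View pics/s2.png

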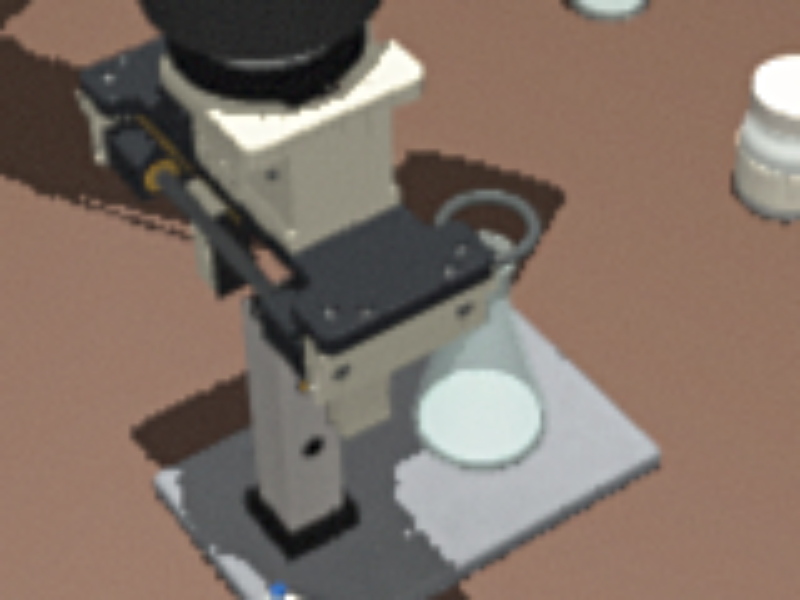

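Call:
step_arm --commands '[[[0.8,0.5,0],0],[[0,0,0],0],[[0,0,0],0],[[0,0,0],0]]' --gripper 0.45 --grip_force 15

```text
time_s: 4.5
tcp_pos: [0.5379, -0.0967, 0.1009]
eef_rot: [-180.0, 0.0, -111.4]
contact_force: [-0.3, -0.3, -1.0]
gripper_width: 0.0532
```

Call:
step_arm --commands '[[[0,0,0],0],[[0,0,0],0],[[0,0,0],0],[[0,0,0],0],[[0,0,0],0],[[0,0,0],0],[[0,0,0],0],[[0,0,0],0]]' --gripper 1

```text
time_s: 5.5
tcp_pos: [0.5391, -0.0971, 0.1012]
eef_rot: [-179.9, 0.0, -111.4]
contact_force: [4.5, -4.0, -2.2]
gripper_width: 0.0278
```

Call:
step_arm --commands '[[[0,-0.5,0],0],[[0,0,0],0],[[0,0,0],0],[[0,0,-0.5],0],[[0,0,-0.5],0]]' --grip_force 25

```text
time_s: 6.12
tcp_pos: [0.5391, -0.0971, 0.1018]
eef_rot: [-179.9, 0.0, -111.4]
contact_force: [6.2, -4.5, -5.8]
gripper_width: 0.0279
```

Call:
step_arm --commands '[[[0,0,-0.4],0],[[0,0,-0.4],0],[[0,0,-0.4],0]]'

```text
time_s: 6.5
tcp_pos: [0.539, -0.0971, 0.1023]
eef_rot: [-180.0, 0.0, -111.4]
contact_force: [9.0, -4.7, -11.2]
gripper_width: 0.028
```

Call:
step_arm --commands '[[[0,-0.4,-0.4],0],[[0,0,-0.4],0],[[0,0,-0.3],0]]'

```text
time_s: 6.88
tcp_pos: [0.539, -0.0971, 0.1027]
eef_rot: [180.0, 0.0, -111.4]
contact_force: [9.2, -5.0, -16.3]
gripper_width: 0.0277
```

Call:
step_arm --commands '[[[0,-0.3,-0.3],0],[[0,0,-0.3],0]]'

```text
time_s: 7.12
tcp_pos: [0.539, -0.0971, 0.1028]
eef_rot: [180.0, 0.0, -111.5]
contact_force: [8.4, -4.6, -19.4]
gripper_width: 0.0278
```

Call:
step_arm --commands '[[[0,-0.3,-0.3],0],[[0,0,0],0]]'

```text
time_s: 7.38
tcp_pos: [0.5389, -0.0971, 0.1029]
eef_rot: [179.9, -0.0, -111.5]
contact_force: [7.9, -4.1, -18.3]
gripper_width: 0.0277
```

Call:
step_arm --commands '[[[0,-0.3,-0.3],0],[[0,0,0],0]]'

```text
time_s: 7.62
tcp_pos: [0.5389, -0.0971, 0.1029]
eef_rot: [179.9, -0.0, -111.5]
contact_force: [7.2, -3.1, -19.8]
gripper_width: 0.0279
```

Call:
step_arm --commands '[[[0,-0.3,-0.4],0],[[0,0,0],0]]'

```text
time_s: 7.88
tcp_pos: [0.5389, -0.0971, 0.103]
eef_rot: [179.8, -0.0, -111.5]
contact_force: [7.7, -3.8, -21.2]
gripper_width: 0.0277
```

```bash
python3 mv.py; python3 - <<'E'
from plant import r, imaging
import cv2,numpy as np
c=imaging.capture("scene"); cv2.imwrite("pics/s3.png",cv2.resize(c["img"][170:260,260:350,::-1],None,fx=6,fy=6,interpolation=2))
E
```

```text
{'time_s': np.float64(7.875), 'joints': array([ 10.2311,  13.655 , -22.9371,  -0.0934, -53.5444, -31.6509]), 'tcp_pos': array([ 0.5389, -0.0971,  0.103 ]), 'eef_rot': array([ 1.798444e+02, -7.900000e-03, -1.114753e+02]), 'contact_force': array([  7.6637,  -3.7523, -21.2215]), 'moment': array([-1.1955, -3.1231,  0.0893]), 'gripper_width': np.float64(0.0277)}
```

View pics/s3.png

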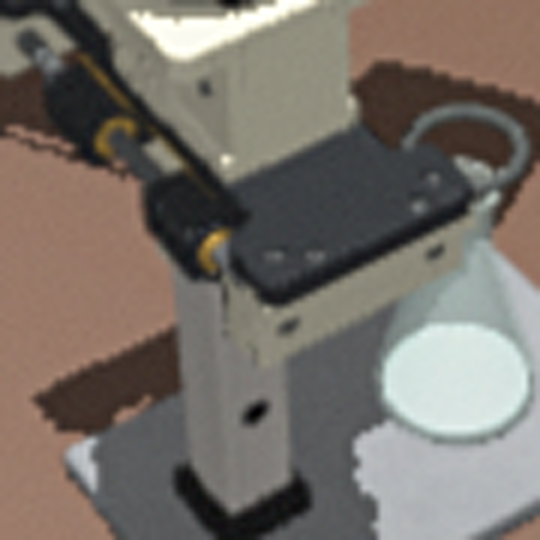

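Call:
step_arm --commands '[[[0,0,-0.3],0],[[0,0,0],0]]'

```text
time_s: 8.18
tcp_pos: [0.5389, -0.0971, 0.1031]
eef_rot: [179.8, -0.0, -111.5]
contact_force: [7.3, -3.6, -23.0]
gripper_width: 0.028
```

Call:
step_arm --commands '[[[0,0,-0.2],0],[[0,0,0],0]]'

```text
time_s: 8.43
tcp_pos: [0.5389, -0.0971, 0.1032]
eef_rot: [179.8, -0.0, -111.5]
contact_force: [9.4, -3.5, -23.8]
gripper_width: 0.0277
```

Call:
step_arm --commands '[[[0,0,-0.3],0],[[0,0,0],0]]'

```text
time_s: 8.68
tcp_pos: [0.5389, -0.0971, 0.1033]
eef_rot: [179.8, -0.0, -111.5]
contact_force: [9.7, -4.2, -25.0]
gripper_width: 0.028
```

Call:
step_arm --commands '[[[0,0,0.8],0],[[0,0,0.8],0]]'

```text
time_s: 8.93
tcp_pos: [0.5389, -0.0971, 0.1028]
eef_rot: [179.9, -0.0, -111.5]
contact_force: [4.1, -2.1, -12.4]
gripper_width: 0.0282
```

Call:
step_arm --commands '[[[0,0,0.6],0]]'

```text
time_s: 9.05
tcp_pos: [0.539, -0.0972, 0.1027]
eef_rot: [179.9, -0.0, -111.5]
contact_force: [4.4, -1.1, -12.1]
gripper_width: 0.028
```

Call:
step_arm --commands '[[[0,0,0.6],0]]'

```text
time_s: 9.18
tcp_pos: [0.5389, -0.0972, 0.1027]
eef_rot: [179.9, -0.0, -111.5]
contact_force: [3.1, 1.0, -11.9]
gripper_width: 0.0281
```

Call:
step_arm --commands '[[[0,0,0.6],0]]'

```text
time_s: 9.3
tcp_pos: [0.539, -0.0972, 0.1026]
eef_rot: [179.9, -0.0, -111.4]
contact_force: [1.8, 2.1, -9.4]
gripper_width: 0.0279
```

Call:
step_arm --commands '[[[0,0,0],0],[[0,0,0],0]]'

```text
time_s: 9.55
tcp_pos: [0.539, -0.0972, 0.1027]
eef_rot: [179.9, -0.0, -111.4]
contact_force: [1.2, 2.8, -14.2]
gripper_width: 0.0278
```

Call:
step_arm --commands '[[[0,0,0.5],0],[[0,0,0],0]]'

```text
time_s: 9.8
tcp_pos: [0.5391, -0.0972, 0.1025]
eef_rot: [179.9, -0.0, -111.4]
contact_force: [-1.8, 4.8, -9.6]
gripper_width: 0.028
```

Call:
step_arm --commands '[[[0,0,0.5],0],[[0,0,0],0]]'

```text
time_s: 10.05
tcp_pos: [0.5391, -0.0973, 0.1023]
eef_rot: [179.9, -0.0, -111.4]
contact_force: [-2.5, 5.7, -8.8]
gripper_width: 0.0277
```

Call:
step_arm --commands '[[[0,0,0.7],0],[[0,0,0],0]]'

```text
time_s: 10.3
tcp_pos: [0.5391, -0.0973, 0.1019]
eef_rot: [179.9, -0.0, -111.4]
contact_force: [-3.0, 5.2, -4.6]
gripper_width: 0.0278
```

Call:
step_arm --commands '[[[0,0,0.7],0],[[0,0,0],0]]'

```text
time_s: 10.55
tcp_pos: [0.5391, -0.0973, 0.1015]
eef_rot: [180.0, -0.0, -111.4]
contact_force: [-5.0, 6.7, -2.9]
gripper_width: 0.0277
```

Call:
step_arm --commands '[[[0,0,0.7],0],[[0,0,0],0]]'

```text
time_s: 10.8
tcp_pos: [0.5391, -0.0973, 0.1009]
eef_rot: [180.0, -0.0, -111.4]
contact_force: [-5.5, 6.9, -2.3]
gripper_width: 0.0276
```

```bash
python3 mv.py
```

```text
{'time_s': np.float64(10.8), 'joints': array([ 1.02525e+01,  1.37410e+01, -2.31790e+01, -2.13000e-02,
       -5.31186e+01, -3.16604e+01]), 'tcp_pos': array([ 0.5391, -0.0973,  0.1009]), 'eef_rot': array([ 1.799582e+02, -5.800000e-03, -1.114207e+02]), 'contact_force': array([-5.4504,  6.9168, -2.2723]), 'moment': array([2.3401, 2.1316, 0.0216]), 'gripper_width': np.float64(0.0276)}
```

Call:
step_arm --commands '[[[0,0,0],0],[[0,0,0],0],[[0,0,0],0]]' --gripper 0.5

```text
time_s: 11.18
tcp_pos: [0.5407, -0.0978, 0.101]
eef_rot: [-179.9, 0.0, -111.4]
contact_force: [-0.1, -0.5, 0.1]
gripper_width: 0.0435
```

```bash
python3 mv.py 0.5382 -0.097 0.1012; python3 - <<'E'
from plant import r, imaging
import cv2,numpy as np
c=imaging.capture("scene"); cv2.imwrite("pics/s4.png",cv2.resize(c["img"][190:250,270:330,::-1],None,fx=9,fy=9,interpolation=2))
c=imaging.capture("wrist"); cv2.imwrite("pics/w4.png",c["img"][:,:,::-1])
E
```

```text
{'time_s': np.float64(11.175), 'joints': array([ 1.02063e+01,  1.37866e+01, -2.31344e+01,  5.28000e-02,
       -5.29734e+01, -3.16586e+01]), 'tcp_pos': array([ 0.5407, -0.0978,  0.101 ]), 'eef_rot': array([-1.798879e+02,  1.960000e-02, -1.114205e+02]), 'contact_force': array([-0.1118, -0.4703,  0.1464]), 'moment': array([0.0964, 0.089 , 0.0338]), 'gripper_width': np.float64(0.0435)}
tool shift mm [ 0.16  2.67 -0.23]
```

View pics/s4.png

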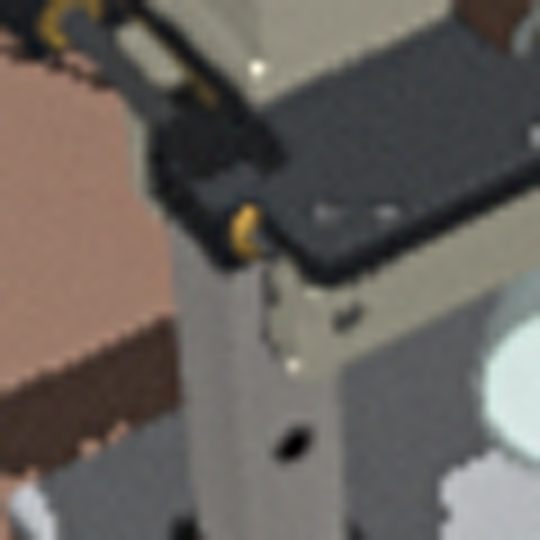

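View pics/w4.png

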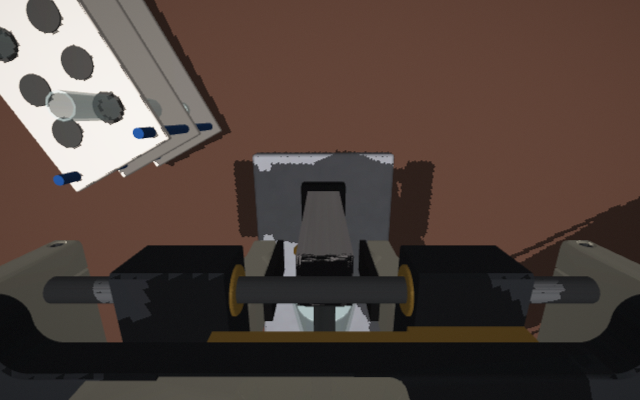

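```bash
python3 - <<'E'
import cv2
im=cv2.imread("pics/w4.png");cv2.imwrite("pics/w4c.png",cv2.resize(im[170:340,235:405],None,fx=3.5,fy=3.5,interpolation=2))
E
```

```text
(no output)
```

View pics/w4c.png

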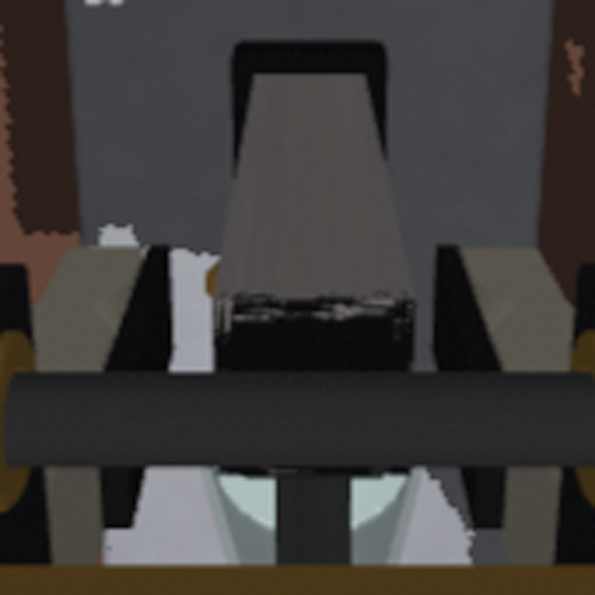

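```bash
python3 - <<'E'
from h import *
from plant import r
c=dict(np.load("w1.npz"));s=r.get_state();c["pos"]=s["tcp_pos"];c["rot"]=s["eef_rot"];T=wT(c)
R=T[:3,:3];Tt=T@np.linalg.inv(c["T_tool_cam"])
pr=lambda p:(proj(c,p,T)-[235,170])*3.5
for x in(-.0095,.0095):
  for z in(0,-.0188,-.0376): print("pad",x,z,pr(Tt[:3,:3]@[x,-.02175,z]+Tt[:3,3]),pr(Tt[:3,:3]@[x,.02175,z]+Tt[:3,3]))
a=np.radians(-21.4);X=np.array([np.cos(a),np.sin(a),0]);Y=np.array([-np.sin(a),np.cos(a),0]);O=np.array([.5382,-.097,0])
st=lambda x,y,z:O+X*x+Y*y+[0,0,z]
for p in((.0185,0,.12),(.014,-.014,.155),(-.014,-.014,.155),(.014,-.014,.028),(-.014,-.014,.028),(.014,.014,.155)):print(p,pr(st(*p)))
E
```

```text
pad -0.0095 0 [188.32955608 280.56687502] [412.1930972 281.0181637]
pad -0.0095 -0.0188 [177.20284619 326.74840431] [422.97828981 327.24586579]
pad -0.0095 -0.0376 [163.66168079 382.9511572 ] [436.10394224 383.50529223]
pad 0.0095 0 [185.36710263 188.76348537] [415.47553596 189.2236422 ]
pad 0.0095 -0.0188 [173.59983086 227.10170563] [426.92311366 227.60999796]
pad 0.0095 -0.0376 [159.19188988 274.04332686] [440.93974617 274.61098423]
(0.0185, 0, 0.12) [206.3430557  278.73790885]
(0.014, -0.014, 0.155) [213.82739644 296.02859011]
(-0.014, -0.014, 0.155) [417.37799761 296.44555139]
(0.014, -0.014, 0.028) [254.85975521  71.96830133]
(-0.014, -0.014, 0.028) [364.84454111  72.16325064]
(0.014, 0.014, 0.155) [218.23415102 471.14332863]
```

```bash
python3 - <<'E'
from h import *
from plant import r,imaging
c=imaging.capture("wrist");Tc=c["T_tool_cam"];z=c["z_map"];K=f(c)
for (u,v) in [(265,244),(270,246),(262,255),(258,262),(255,270),(275,245),(280,242),(280,250),(275,260),(272,275),(268,262),(365,245),(350,245),(370,260),(320,260),(320,235),(265,236)]:
    d=z[v,u];p=Tc[:3,:3]@np.array([(u-c["cx"])/K*d,(v-c["cy"])/K*d,d])+Tc[:3,3];print((u,v),c["img"][v,u],(p*1000).round(1))
E
```

```text
(265, 244) [88 85 77] [ 11.2 -30.3 -35.9]
(270, 246) [88 84 76] [ 10.9 -27.3 -37.8]
(262, 255) [88 84 76] [ 11.5 -29.3 -49.7]
(258, 262) [89 85 77] [ 11.6 -29.8 -57.3]
(255, 270) [88 85 75] [ 11.7 -29.5 -65.1]
(275, 245) [47 45 41] [  9.6 -25.3 -33.6]
(280, 242) [14 14 13] [  9.8 -23.  -30. ]
(280, 250) [11 11 10] [ 10.2 -21.5 -41.1]
(275, 260) [13 13 13] [  9.7 -22.6 -51.5]
(272, 275) [13 12 14] [  9.3 -21.9 -65.3]
(268, 262) [84 81 72] [  6.  -27.1 -46.7]
(365, 245) [12 12 11] [ 10.2  24.3 -34.7]
(350, 245) [76 73 74] [ 13.8  15.2 -42.6]
(370, 260) [14 13 13] [  9.6  24.5 -51.1]
(320, 260) [70 68 67] [ 11.5  -0.3 -54.9]
(320, 235) [80 76 75] [ 14.3  -0.4 -30.3]
(265, 236) [158 160 167] [-35.4 -55.   86.3]
```

```bash
python3 - <<'E'
from h import *
for n in("wrist0.npz","w1.npz"):
  c=dict(np.load(n));Tc=c["T_tool_cam"];z=c["z_map"];K=f(c)
  for u in (225,235,240,243,246,400,410):
    col=c["img"][225:260,u].astype(int)
    for v in (236,238,240,242,244,246,250):
        d=z[v,u];p=Tc[:3,:3]@np.array([(u-c["cx"])/K*d,(v-c["cy"])/K*d,d])+Tc[:3,3]
        if p[2]<0: print(n,(u,v),c["img"][v,u],(p*1000).round(1));break
s=dict(np.load("scene0.npz"))
# tip in s4 scene: px
from plant import imaging,r
c=imaging.capture("scene");z=c["z_map"];K=f(c);T=c["extrinsics"]
for u in range(298,308,2):
  for v in range(222,236,1):
    d=z[v,u];p=T[:3,:3]@np.array([(u-c["cx"])/K*d,(v-c["cy"])/K*d,d])+T[:3,3];print((u,v),c["img"][v,u],p.round(4)) if v%2==0 else 0
E
```

```text
wrist0.npz (225, 240) [114  93  82] [ 11.2 -53.9 -30.5]
wrist0.npz (235, 240) [115  94  82] [ 11.1 -48.3 -30.3]
wrist0.npz (240, 240) [51 37 33] [  9.9 -46.3 -27.5]
wrist0.npz (243, 240) [50 36 32] [ 10.2 -44.4 -28.1]
wrist0.npz (246, 250) [91 62 52] [  3.5 -43.4 -27.2]
wrist0.npz (400, 240) [49 36 32] [ 10.4  45.1 -28.2]
wrist0.npz (410, 240) [112  93  82] [ 11.3  50.1 -30.3]
w1.npz (225, 240) [156 131 115] [ 11.7 -53.3 -31.7]
w1.npz (235, 240) [156 132 117] [ 11.  -48.3 -30. ]
w1.npz (240, 240) [71 53 47] [  9.9 -46.3 -27.4]
w1.npz (243, 240) [70 53 47] [ 10.2 -44.4 -28.1]
w1.npz (246, 250) [126  90  76] [  3.5 -43.3 -27.2]
w1.npz (400, 240) [42 35 33] [  9.8  45.5 -26.8]
w1.npz (410, 240) [117 105  93] [ 11.7  49.9 -31.2]
(298, 222) [128 123 121] [ 0.549  -0.1067  0.132 ]
(298, 224) [126 123 120] [ 0.5511 -0.1097  0.1297]
(298, 226) [123 119 116] [ 0.5503 -0.1092  0.1225]
(298, 228) [124 120 117] [ 0.5517 -0.1114  0.1191]
(298, 230) [122 118 116] [ 0.5493 -0.109   0.1091]
(298, 232) [125 121 117] [ 0.5495 -0.1098  0.1036]
(298, 234) [125 123 119] [ 0.5497 -0.1105  0.0979]
(300, 22
[... 713 characters left out ...]
 [134 131 119] [ 0.6144 -0.1689  0.2246]
(304, 224) [136 132 119] [ 0.6134 -0.1681  0.218 ]
(304, 226) [141 138 124] [ 0.61   -0.1641  0.2071]
(304, 228) [142 138 125] [ 0.6104 -0.1649  0.2026]
(304, 230) [142 140 124] [ 0.6106 -0.1656  0.1979]
(304, 232) [112 109 104] [ 0.5558 -0.0969  0.0955]
(304, 234) [126 123 119] [ 0.555  -0.0964  0.088 ]
(306, 222) [99 98 87] [ 0.6161 -0.1652  0.2223]
(306, 224) [144 141 126] [ 0.6162 -0.1657  0.2175]
(306, 226) [114 111 101] [ 0.6116 -0.1602  0.2046]
(306, 228) [140 137 122] [ 0.6124 -0.1616  0.2008]
(306, 230) [139 137 120] [ 0.6107 -0.1597  0.1925]
(306, 232) [127 126 117] [ 0.5576 -0.0922  0.0923]
(306, 234) [128 124 121] [ 0.5566 -0.0913  0.0841]
```

Call:
step_arm --commands '[[[0,2.4,0],0],[[0,0,0],0],[[0,0,6],0],[[0,0,10],0],[[0,0,8],0],[[0,0,3.5],0],[[0,0,0],0],[[0,0,0],0]]' --gripper 0.3

```text
time_s: 12.38
tcp_pos: [0.5378, -0.0966, 0.0727]
eef_rot: [-180.0, 0.0, -111.4]
contact_force: [0.4, 0.3, 0.2]
gripper_width: 0.0615
```

```bash
python3 mv.py 0.5382 -0.097 0.0735
```

```text
{'time_s': np.float64(12.375), 'joints': array([ 1.03697e+01,  1.54243e+01, -2.52695e+01,  5.40000e-03,
       -4.92905e+01, -3.17972e+01]), 'tcp_pos': array([ 0.5378, -0.0966,  0.0727]), 'eef_rot': array([-1.799845e+02,  4.800000e-03, -1.114240e+02]), 'contact_force': array([0.3653, 0.2615, 0.2336]), 'moment': array([ 0.0235,  0.0724, -0.0427]), 'gripper_width': np.float64(0.0615)}
tool shift mm [ 0.22 -0.51 -0.77]
```

Call:
step_arm --commands '[[[0,0,0],0],[[0,0,0],0],[[0,0,0],0],[[0,0,0],0],[[0,0,0],0],[[0,0,0],0]]' --gripper 1 --grip_force 20

```text
time_s: 13.12
tcp_pos: [0.5393, -0.0969, 0.0731]
eef_rot: [-179.8, 0.0, -111.4]
contact_force: [5.2, -4.1, -1.5]
gripper_width: 0.0279
```

Call:
step_arm --commands '[[[0,-0.8,-0.5],0],[[0,0,-0.5],0],[[0,0,-0.5],0],[[0,0,-0.5],0]]' --grip_force 25

```text
time_s: 13.62
tcp_pos: [0.5392, -0.0969, 0.0745]
eef_rot: [-179.9, 0.0, -111.4]
contact_force: [5.8, -2.8, -5.3]
gripper_width: 0.0279
```

Call:
step_arm --commands '[[[0,0,-0.5],0],[[0,0,-0.5],0]]'

```text
time_s: 13.88
tcp_pos: [0.5392, -0.0969, 0.0754]
eef_rot: [-179.9, 0.0, -111.4]
contact_force: [5.6, -2.4, -6.0]
gripper_width: 0.0276
```

Call:
step_arm --commands '[[[0,0,-0.5],0],[[0,0,-0.5],0]]'

```text
time_s: 14.12
tcp_pos: [0.5392, -0.0969, 0.0762]
eef_rot: [-179.9, 0.0, -111.4]
contact_force: [6.8, -3.2, -8.8]
gripper_width: 0.0279
```

Call:
step_arm --commands '[[[0,0,-0.5],0],[[0,0,-0.5],0]]'

```text
time_s: 14.38
tcp_pos: [0.5392, -0.0969, 0.0769]
eef_rot: [-179.9, 0.0, -111.4]
contact_force: [7.7, -4.1, -10.1]
gripper_width: 0.0275
```

Call:
step_arm --commands '[[[0,0,-0.5],0],[[0,0,-0.5],0]]'

```text
time_s: 14.62
tcp_pos: [0.5392, -0.0969, 0.0784]
eef_rot: [-179.9, 0.0, -111.4]
contact_force: [5.1, -2.9, -5.6]
gripper_width: 0.0279
```

Call:
step_arm --commands '[[[0,0,-1],0],[[0,0,-2],0],[[0,0,-2],0],[[0,0,-2],0],[[0,0,-2],0],[[0,0,-2],0],[[0,0,-2],0],[[0,0,-2],0],[[0,0,-2],0],[[0,0,-2],0],[[0,0,-2],0],[[0,0,-1],0]]' --grip_force 12

```text
time_s: 16.12
tcp_pos: [0.5392, -0.097, 0.1005]
eef_rot: [-179.9, 0.0, -111.4]
contact_force: [5.8, -2.1, -6.5]
gripper_width: 0.0278
```

Call:
step_arm --commands '[[[0,0,-0.8],0],[[0,0,-0.8],0],[[0,0,-0.8],0],[[0,0,-0.8],0]]'

```text
time_s: 16.62
tcp_pos: [0.5392, -0.097, 0.1037]
eef_rot: [-179.9, 0.0, -111.4]
contact_force: [5.2, -2.5, -4.4]
gripper_width: 0.0279
```

Call:
step_arm --commands '[[[0,0,-0.7],0],[[0,0,-0.7],0],[[0,0,-0.7],0]]'

```text
time_s: 17.0
tcp_pos: [0.5392, -0.0969, 0.1058]
eef_rot: [-179.9, 0.0, -111.4]
contact_force: [6.0, -2.6, -4.7]
gripper_width: 0.0279
```

Call:
step_arm --commands '[[[0,0,-0.7],0],[[0,0,-0.7],0],[[0,0,-0.7],0]]'

```text
time_s: 17.38
tcp_pos: [0.5392, -0.0969, 0.1079]
eef_rot: [-179.9, 0.0, -111.4]
contact_force: [4.9, -2.6, -5.4]
gripper_width: 0.0278
```

Call:
step_arm --commands '[[[0,0,-0.7],0],[[0,0,-0.7],0],[[0,0,-0.7],0]]'

```text
time_s: 17.75
tcp_pos: [0.5392, -0.0969, 0.11]
eef_rot: [-179.9, 0.0, -111.4]
contact_force: [4.9, -2.6, -4.2]
gripper_width: 0.028
```

Call:
step_arm --commands '[[[0,0,-0.7],0],[[0,0,-0.7],0],[[0,0,-0.7],0]]'

```text
time_s: 18.12
tcp_pos: [0.5392, -0.0969, 0.1124]
eef_rot: [-179.9, 0.0, -111.4]
contact_force: [4.4, -1.8, -1.7]
gripper_width: 0.0282
```

Call:
step_arm --commands '[[[0,0,0],0]]'

```text
time_s: 18.25
tcp_pos: [0.5392, -0.0969, 0.1126]
eef_rot: [-179.9, 0.0, -111.4]
contact_force: [4.8, -2.4, -0.6]
gripper_width: 0.0276
```

Call:
step_arm --commands '[[[0,0,-0.5],0],[[0,0,-0.5],0]]'

```text
time_s: 18.5
tcp_pos: [0.5392, -0.0969, 0.1135]
eef_rot: [-179.9, 0.0, -111.4]
contact_force: [5.3, -2.0, -2.2]
gripper_width: 0.028
```

```bash
python3 - <<'E'
from plant import r, imaging
import cv2,numpy as np
c=imaging.capture("scene"); cv2.imwrite("pics/s5.png",cv2.resize(c["img"][160:260,260:360,::-1],None,fx=6,fy=6,interpolation=2))
E
python3 mv.py
```

```text
{'time_s': np.float64(18.55), 'joints': array([ 1.03177e+01,  1.28873e+01, -2.24338e+01,  2.70000e-02,
       -5.45919e+01, -3.17510e+01]), 'tcp_pos': array([ 0.5392, -0.097 ,  0.1135]), 'eef_rot': array([-1.799145e+02,  2.700000e-02, -1.114177e+02]), 'contact_force': array([ 5.8617, -1.5164, -1.4606]), 'moment': array([-0.6275, -1.5472,  0.0726]), 'gripper_width': np.float64(0.0281)}
```

View pics/s5.png

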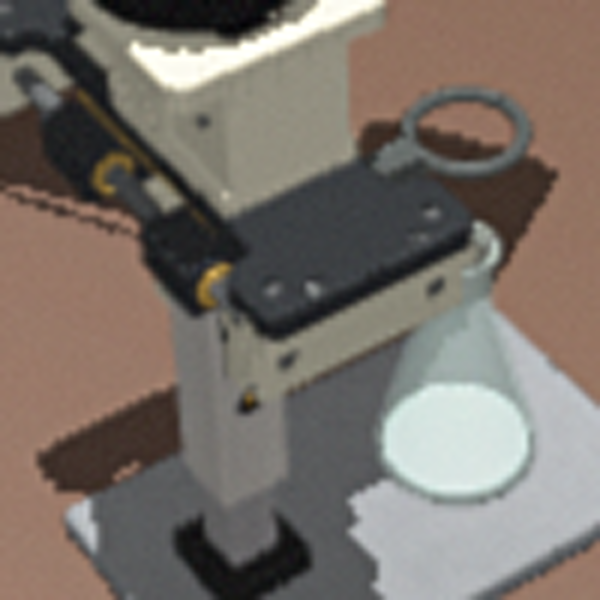

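Call:
step_arm --commands '[[[0,0,-0.5],0],[[0,0,-0.5],0]]'

```text
time_s: 18.8
tcp_pos: [0.5391, -0.0969, 0.1143]
eef_rot: [-179.9, 0.0, -111.4]
contact_force: [5.4, -2.4, -2.6]
gripper_width: 0.028
```

Call:
step_arm --commands '[[[0,0,-0.5],0],[[0,0,0],0]]'

```text
time_s: 19.05
tcp_pos: [0.5392, -0.0969, 0.1148]
eef_rot: [-179.9, 0.0, -111.4]
contact_force: [5.4, -3.2, -2.8]
gripper_width: 0.0277
```

Call:
step_arm --commands '[[[0,0,-0.5],0],[[0,0,-0.5],0]]'

```text
time_s: 19.3
tcp_pos: [0.5392, -0.0969, 0.1157]
eef_rot: [-179.9, 0.0, -111.4]
contact_force: [7.2, -2.7, -4.0]
gripper_width: 0.0278
```

Call:
step_arm --commands '[[[0,0,-0.5],0],[[0,0,0],0]]'

```text
time_s: 19.55
tcp_pos: [0.5392, -0.0969, 0.1163]
eef_rot: [-179.9, 0.0, -111.4]
contact_force: [5.4, -2.5, -4.0]
gripper_width: 0.0277
```

```bash
python3 - <<'E'
from plant import r, imaging
import cv2,numpy as np
c=imaging.capture("scene"); cv2.imwrite("pics/s6.png",cv2.resize(c["img"][205:255,275:325,::-1],None,fx=10,fy=10,interpolation=2))
E
```

```text
(no output)
```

View pics/s6.png

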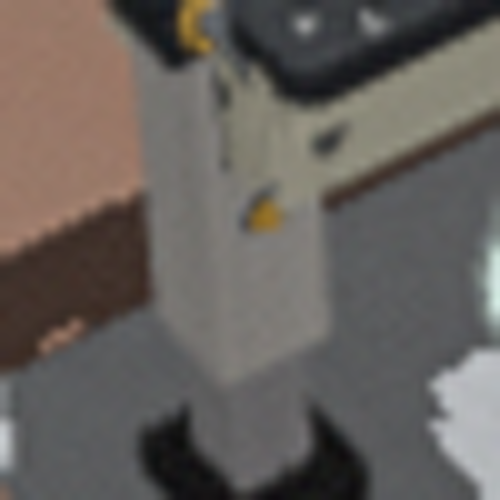

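Call:
step_arm --commands '[[[0,0,0.5],0],[[0,0,0],0]]'

```text
time_s: 19.85
tcp_pos: [0.5392, -0.0969, 0.116]
eef_rot: [-179.9, 0.0, -111.4]
contact_force: [6.1, -2.0, -2.5]
gripper_width: 0.028
```

Call:
step_arm --commands '[[[0,0,0.5],0],[[0,0,0],0]]'

```text
time_s: 20.1
tcp_pos: [0.5391, -0.0969, 0.1154]
eef_rot: [-179.9, 0.0, -111.4]
contact_force: [5.9, -2.3, -1.3]
gripper_width: 0.0279
```

Call:
step_arm --commands '[[[0,0,0.5],0],[[0,0,0],0]]'

```text
time_s: 20.35
tcp_pos: [0.5392, -0.097, 0.115]
eef_rot: [-179.9, 0.0, -111.4]
contact_force: [5.4, -2.7, -1.7]
gripper_width: 0.0283
```

Call:
step_arm --commands '[[[0,0,0.5],0],[[0,0,0],0]]'

```text
time_s: 20.6
tcp_pos: [0.5392, -0.0969, 0.1145]
eef_rot: [-179.9, 0.0, -111.4]
contact_force: [5.0, -1.8, -0.4]
gripper_width: 0.0279
```

Call:
step_arm --commands '[[[0,0,0.5],0],[[0,0,0],0]]'

```text
time_s: 20.85
tcp_pos: [0.5392, -0.0969, 0.1143]
eef_rot: [-179.9, 0.0, -111.4]
contact_force: [6.0, -2.5, 2.7]
gripper_width: 0.0283
```

Call:
step_arm --commands '[[[0,0,0.5],0],[[0,0,0],0]]'

```text
time_s: 21.1
tcp_pos: [0.5392, -0.0969, 0.114]
eef_rot: [-179.9, 0.0, -111.4]
contact_force: [4.3, -1.7, 5.8]
gripper_width: 0.028
```

Call:
step_arm --commands '[[[0,0,-0.8],0],[[0,0,0],0]]'

```text
time_s: 21.35
tcp_pos: [0.5391, -0.0969, 0.1143]
eef_rot: [-179.9, 0.0, -111.4]
contact_force: [5.5, -2.2, 1.1]
gripper_width: 0.0283
```

Call:
step_arm --commands '[[[0,0,0],0],[[0,0,0],0],[[0,0,-10],0],[[0,0,-30],0],[[0,0,-40],0],[[0,0,-40],0],[[0,0,-20],0],[[0,0,0],0]]' --gripper 0

```text
time_s: 22.35
tcp_pos: [0.539, -0.0969, 0.2563]
eef_rot: [-179.8, 0.1, -111.4]
contact_force: [-1.2, 1.4, -0.8]
gripper_width: 0.0876
```

```bash
python3 - <<'E'
from plant import r, imaging
import cv2,numpy as np
s=r.get_state()
c=imaging.capture("wrist"); cv2.imwrite("pics/w7.png",c["img"][:,:,::-1]); np.savez("w7.npz",pos=s["tcp_pos"],rot=s["eef_rot"],**c)
c=imaging.capture("scene"); np.savez("s7.npz",**c);cv2.imwrite("pics/s7.png",cv2.resize(c["img"][160:260,260:380,::-1],None,fx=6,fy=6,interpolation=2))
E
python3 mv.py
```

```text
{'time_s': np.float64(22.45), 'joints': array([ 1.03250e+01,  6.64210e+00, -1.07698e+01, -2.88000e-02,
       -7.26059e+01, -3.17515e+01]), 'tcp_pos': array([ 0.5378, -0.0968,  0.2538]), 'eef_rot': array([ 1.799704e+02,  1.400000e-02, -1.114352e+02]), 'contact_force': array([-0.9053,  0.7399,  0.0613]), 'moment': array([ 0.0155,  0.0843, -0.0194]), 'gripper_width': np.float64(0.0874)}
```

View pics/s7.png

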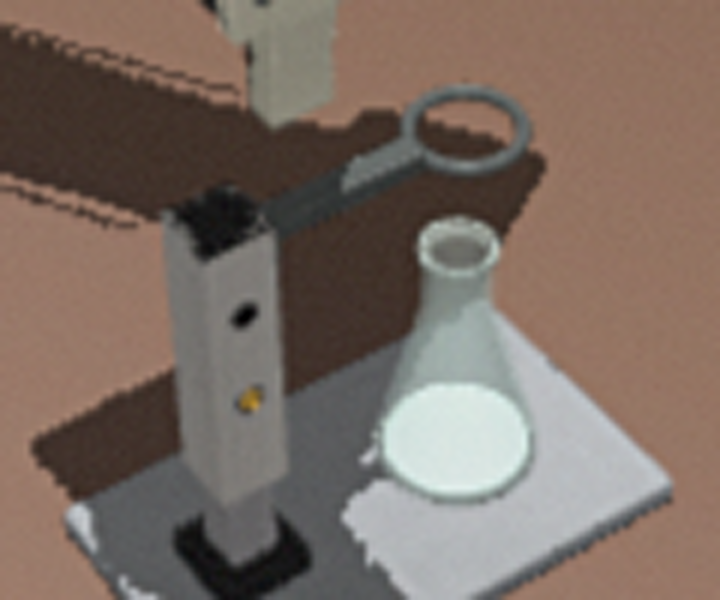

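View pics/w7.png

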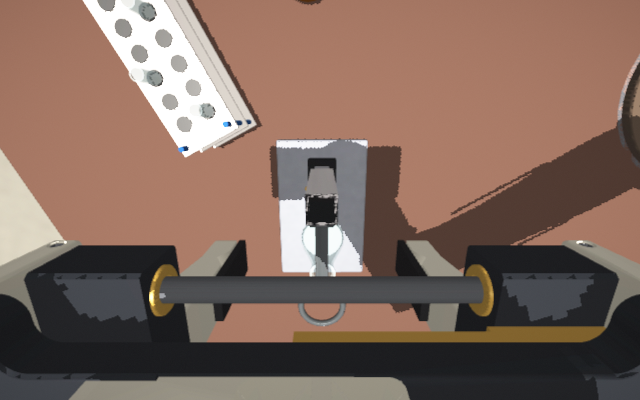

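```bash
python3 - <<'E'
from h import *
w=dict(np.load("w7.npz"));s=dict(np.load("s7.npz"))
cv2.imwrite("pics/w7c.png",cv2.resize(w["img"][150:240,280:370,::-1],None,fx=6,fy=6,interpolation=2))
cv2.imwrite("pics/s7c.png",cv2.resize(s["img"][205:250,280:325,::-1],None,fx=12,fy=12,interpolation=2))
a=np.radians(-21.35);O=np.array([.5382,-.097]);Y=np.array([-np.sin(a),np.cos(a)])
print("ring",O+.105*Y,"proj",[proj(s,[*(O+.105*Y),z]) for z in(.175,.183,.19)])
E
```

```text
ring [0.57642674 0.00079426] proj [array([336.3730483 , 183.39972889]), array([336.41446728, 180.61768292]), array([336.45112633, 178.1553542 ])]
```

View pics/w7c.png

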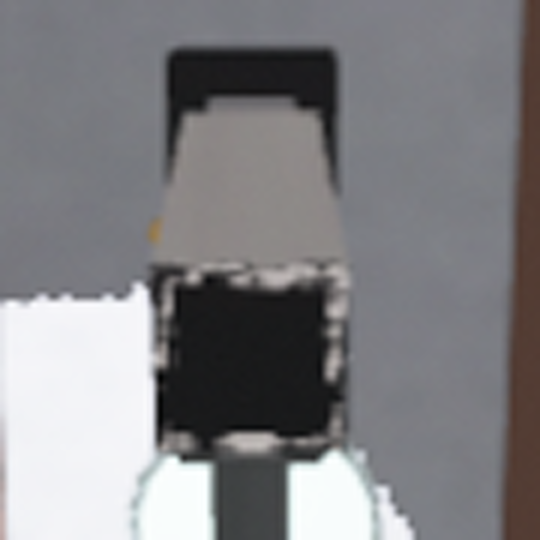

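View pics/s7c.png

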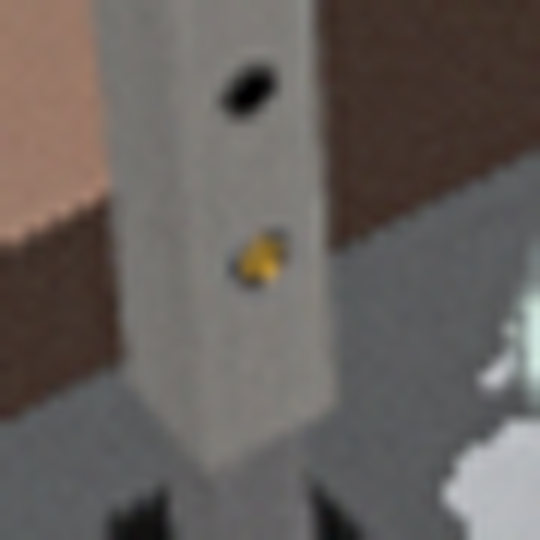

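```bash
python3 - <<'E'
from h import *
w=dict(np.load("w7.npz"));T=wT(w);w1=dict(np.load("w1.npz"));T1=wT(w1)
a=np.radians(-21.35);O=np.array([.5382,-.097,0]);X=np.array([np.cos(a),np.sin(a),0])
for x in(.014,.0165,.0185):
  print(x,(proj(w,O+X*x+[0,0,.12],T)-[280,150])*6,(proj(w1,O+X*x+[0,0,.12],T1)-[265,130])*5)
E
python3 mv.py 0.447 0.349 0.20
```

```text
0.014 [176.26530675 230.65557375] [229.73688996 293.943098  ]
0.0165 [162.75432646 230.63512555] [218.63583772 293.94397758]
0.0185 [151.94605861 230.61876777] [209.75507198 293.94468124]
{'time_s': np.float64(22.45), 'joints': array([ 1.03250e+01,  6.64210e+00, -1.07698e+01, -2.88000e-02,
       -7.26059e+01, -3.17515e+01]), 'tcp_pos': array([ 0.5378, -0.0968,  0.2538]), 'eef_rot': array([ 1.799704e+02,  1.400000e-02, -1.114352e+02]), 'contact_force': array([-0.9053,  0.7399,  0.0613]), 'moment': array([ 0.0155,  0.0843, -0.0194]), 'gripper_width': np.float64(0.0874)}
tool shift mm [-381.73  247.44   54.02]
```

Call:
step_arm --commands '[[[-20,13,0],0],[[-40,26,0],0],[[-45,29,0],0],[[-45,29,0],0],[[-45,29,0],0],[[-45,29,-3],0],[[-45,29,0],0],[[-45,29,0],0],[[-30,20,0],0],[[-15,10,0],0],[[-6,5,0],0],[[0,0,0],0],[[0,0,0],0]]'

```text
time_s: 24.08
tcp_pos: [0.4469, 0.3474, 0.2571]
eef_rot: [-180.0, -0.0, -111.5]
contact_force: [-0.1, -0.2, -0.2]
gripper_width: 0.0877
```

```bash
python3 - <<'E'
from plant import r, imaging
import cv2,numpy as np
s=r.get_state();print(s["tcp_pos"],s["eef_rot"],s["joints"])
c=imaging.capture("wrist"); cv2.imwrite("pics/w8.png",c["img"][:,:,::-1]); np.savez("w8.npz",pos=s["tcp_pos"],rot=s["eef_rot"],**c)
E
```

```text
[0.44693084 0.34739503 0.2570602 ] [-1.79998955e+02 -1.20306549e-03 -1.11482970e+02] [ 5.76641285e+01  8.45833381e+00 -8.22090710e+00  1.30796162e-03
 -7.33217439e+01 -7.91474740e+01]
```

View pics/w8.png

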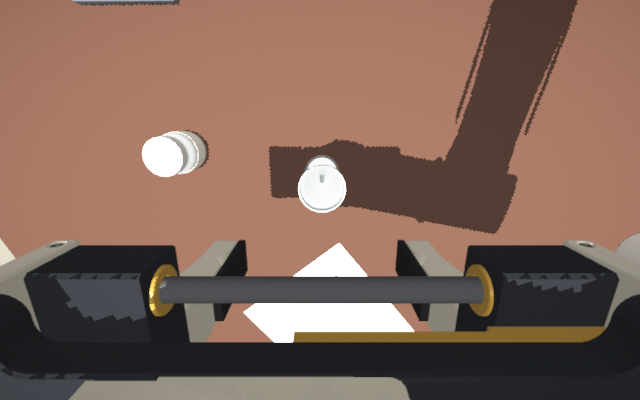

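```bash
python3 - <<'E'
from h import *
w=dict(np.load("w8.npz"));T=wT(w)
hsv=cv2.cvtColor(w["img"],cv2.COLOR_RGB2HSV)
m=(hsv[...,1]<70).astype(np.uint8);m[:,:280]=0;m[:,365:]=0;m[:150]=0;m[225:]=0
ys,xs=np.nonzero(m);print(xs.min(),xs.max(),ys.min(),ys.max())
row=[(v,np.nonzero(m[v])[0].min(),np.nonzero(m[v])[0].max()) for v in range(160,214,4) if m[v].any()];print(row)
cv2.imwrite("pics/w8c.png",cv2.resize(w["img"][150:225,285:360,::-1],None,fx=7,fy=7,interpolation=2))
for uv in((322,187.5),(322,188.5)):print(onz(w,*uv,.1146,T))
E
python3 mv.py
```

```text
297 346 155 212
[(160, np.int64(309), np.int64(334)), (164, np.int64(306), np.int64(336)), (168, np.int64(305), np.int64(338)), (172, np.int64(303), np.int64(340)), (176, np.int64(301), np.int64(343)), (180, np.int64(299), np.int64(344)), (184, np.int64(298), np.int64(345)), (188, np.int64(297), np.int64(346)), (192, np.int64(297), np.int64(345)), (196, np.int64(299), np.int64(345)), (200, np.int64(300), np.int64(343)), (204, np.int64(303), np.int64(340)), (208, np.int64(308), np.int64(335)), (212, np.int64(316), np.int64(327))]
[0.44578897 0.34755603 0.1146    ]
[0.44621118 0.34863759 0.1146    ]
{'time_s': np.float64(24.125), 'joints': array([ 5.76626e+01,  8.45310e+00, -8.21310e+00,  2.80000e-03,
       -7.33228e+01, -7.91516e+01]), 'tcp_pos': array([0.447 , 0.3474, 0.2572]), 'eef_rot': array([-1.799952e+02,  1.040000e-02, -1.114882e+02]), 'contact_force': array([-0.4142,  0.386 ,  0.4752]), 'moment': array([0.0138, 0.1073, 0.027 ]), 'gripper_width': np.float64(0.0879)}
```

View pics/w8c.png

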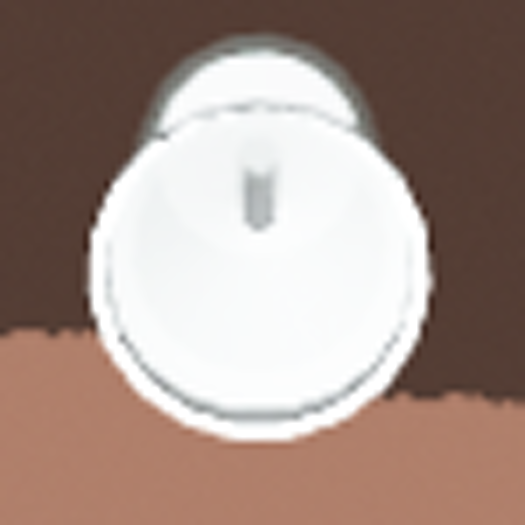

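Call:
step_arm --commands '[[[-0.4,1.2,15],0],[[0,0,30],0],[[0,0,35],0],[[0,0,35],0],[[0,0,30],0],[[0,0,20],0],[[0,0,15],0],[[0,0,9],0],[[0,0,0],0],[[0,0,0],0]]'

```text
time_s: 25.38
tcp_pos: [0.4461, 0.3496, 0.0687]
eef_rot: [-180.0, 0.1, -111.4]
contact_force: [-0.5, -1.3, 0.2]
gripper_width: 0.0877
```

```bash
python3 - <<'E'
from plant import r, imaging
import cv2,numpy as np
c=imaging.capture("scene"); cv2.imwrite("pics/s9.png",cv2.resize(c["img"][90:170,320:420,::-1],None,fx=7,fy=7,interpolation=2))
E
python3 mv.py 0.446 0.3482 0.068
```

```text
{'time_s': np.float64(25.425), 'joints': array([ 5.78763e+01,  1.73805e+01, -2.30235e+01,  1.03000e-02,
       -4.95185e+01, -7.93042e+01]), 'tcp_pos': array([0.4461, 0.3496, 0.0687]), 'eef_rot': array([-1.799779e+02,  7.470000e-02, -1.114212e+02]), 'contact_force': array([-0.2386, -0.3825, -0.1641]), 'moment': array([0.0707, 0.0831, 0.0238]), 'gripper_width': np.float64(0.0879)}
tool shift mm [ 1.36 -0.46  0.72]
```

View pics/s9.png

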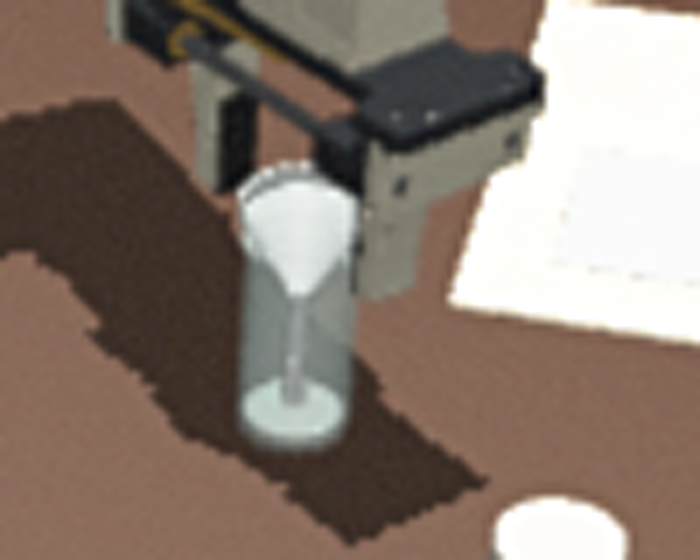

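Call:
step_arm --commands '[[[1,0,0],0],[[0,0,0],0],[[0,0,0],0],[[0,0,0],0],[[0,0,0],0],[[0,0,0],0]]' --gripper 0.6 --grip_force 8

```text
time_s: 26.18
tcp_pos: [0.4455, 0.3483, 0.0681]
eef_rot: [-180.0, 0.0, -111.4]
contact_force: [0.4, -1.0, 1.0]
gripper_width: 0.0547
```

Call:
step_arm --commands '[[[0,0,-2],0],[[0,0,-4],0],[[0,0,-4],0],[[0,0,-5],0],[[0,0,-5],0]]'

```text
time_s: 26.8
tcp_pos: [0.4454, 0.3483, 0.0884]
eef_rot: [-180.0, 0.0, -111.4]
contact_force: [1.5, -0.9, -0.0]
gripper_width: 0.0546
```

Call:
step_arm --commands '[[[0,0,-15],0],[[0,0,-25],0],[[0,0,-30],0],[[0,0,-30],0],[[0,0,-30],0],[[0,0,-30],0],[[0,0,-15],0],[[0,0,0],0],[[0,0,0],0]]'

```text
time_s: 27.92
tcp_pos: [0.4448, 0.3478, 0.2617]
eef_rot: [180.0, -0.1, -111.4]
contact_force: [0.3, 0.5, -1.2]
gripper_width: 0.0545
```

```bash
python3 - <<'E'
from plant import r, imaging
import cv2,numpy as np
s=r.get_state()
c=imaging.capture("scene"); cv2.imwrite("pics/s10.png",c["img"][:,:,::-1]);np.savez("s10.npz",pos=s["tcp_pos"],rot=s["eef_rot"],**c)
c=imaging.capture("wrist"); cv2.imwrite("pics/w10.png",c["img"][:,:,::-1])
E
python3 mv.py 0.5764 0.0008 0.268
```

```text
{'time_s': np.float64(28.025), 'joints': array([ 5.78551e+01,  8.28740e+00, -7.82840e+00, -1.69000e-02,
       -7.40108e+01, -7.92830e+01]), 'tcp_pos': array([0.4449, 0.3478, 0.2616]), 'eef_rot': array([ 1.799605e+02, -1.215000e-01, -1.114325e+02]), 'contact_force': array([ 0.3384,  0.9189, -0.7008]), 'moment': array([0.0258, 0.0885, 0.021 ]), 'gripper_width': np.float64(0.0546)}
tool shift mm [ 274.95 -249.16   -5.95]
```

View pics/s10.png

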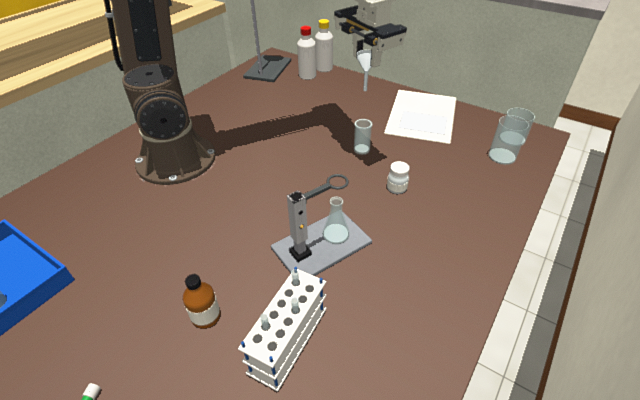

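View pics/w10.png

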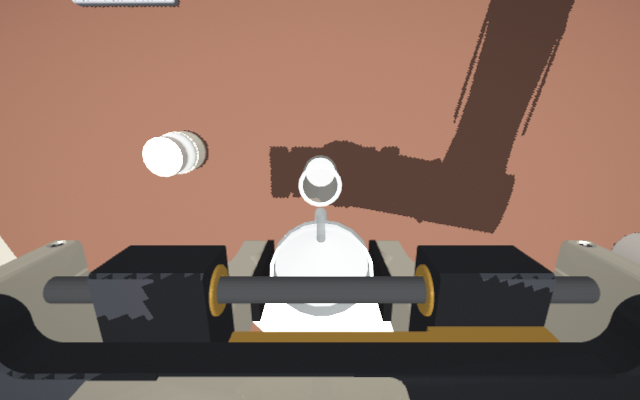

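Call:
step_arm --commands '[[[10,-11,0],0],[[20,-22,0],0],[[30,-33,0],0],[[30,-33,0],0],[[30,-33,0],0],[[30,-33,0],0],[[30,-33,0],0],[[20,-22,0],0],[[10,-17,0],0],[[5,-11,0],0],[[0,0,0],0],[[0,0,0],0],[[0,0,0],0]]'

```text
time_s: 29.65
tcp_pos: [0.5974, 0.0583, 0.2631]
eef_rot: [-180.0, 0.0, -111.4]
contact_force: [0.2, -0.1, -0.6]
gripper_width: 0.0547
```

```bash
python3 - <<'E'
from plant import r, imaging
import cv2,numpy as np
s=r.get_state();print(s["tcp_pos"],s["eef_rot"],s["joints"])
c=imaging.capture("wrist"); cv2.imwrite("pics/w11.png",c["img"][:,:,::-1]); np.savez("w11.npz",pos=s["tcp_pos"],rot=s["eef_rot"],**c)
E
```

```text
[0.59738107 0.05826915 0.26311735] [-1.79994164e+02  1.28980518e-02 -1.11366460e+02] [ 2.42034197e+01  1.16214939e+01 -3.53260251e+00 -5.03712145e-03
 -7.48326077e+01 -4.55685631e+01]
```

View pics/w11.png

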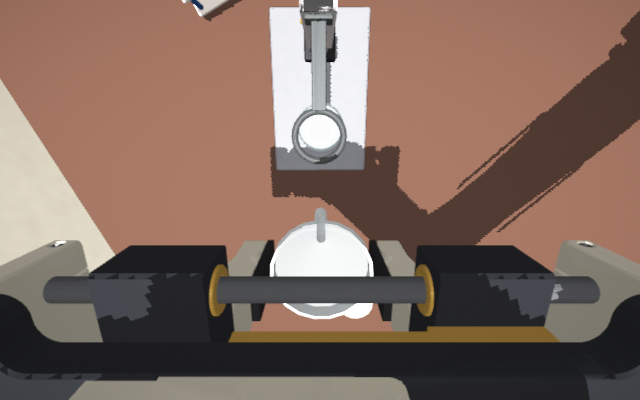

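```bash
python3 - <<'E'
from h import *
w=dict(np.load("w11.npz"));T=wT(w);g=cv2.cvtColor(w["img"],cv2.COLOR_RGB2GRAY)
cv2.imwrite("pics/w11c.png",cv2.resize(w["img"][95:175,280:360,::-1],None,fx=7,fy=7,interpolation=2))
cv2.imwrite("pics/w11d.png",cv2.resize(w["img"][200:330,255:385,::-1],None,fx=5,fy=5,interpolation=2))
# stem end in tool coords
Tc=w["T_tool_cam"]
for uv in((320.5,210),(320.5,213)):
  o,d=ray(w,*uv,Tc); 
  for z in(.0545,.0575): print(uv,z,(o+d*(z-o[2])/d[2])*1000)
for x in(0,.004): print(proj(w,[x,0,.0575],Tc))
# rim circle predicted top z=-.0465
print([proj(w,[27.5e-3*np.cos(a),27.5e-3*np.sin(a),-.0465],Tc).round(1) for a in np.radians([0,90,180,270])])
E
```

```text
(320.5, 210) 0.0545 [ 1.75642036 -0.34897756 54.5       ]
(320.5, 210) 0.0575 [ 0.79492619 -0.35533483 57.5       ]
(320.5, 213) 0.0545 [-0.91315202 -0.34547775 54.5       ]
(320.5, 213) 0.0575 [-1.90816717 -0.35179107 57.5       ]
[320.9137375  210.88497419]
[320.92177525 206.41977133]
[array([320.8, 222.8]), array([373.5, 272.5]), array([320.6, 317.2]), array([267.9, 272.3])]
```

View pics/w11c.png

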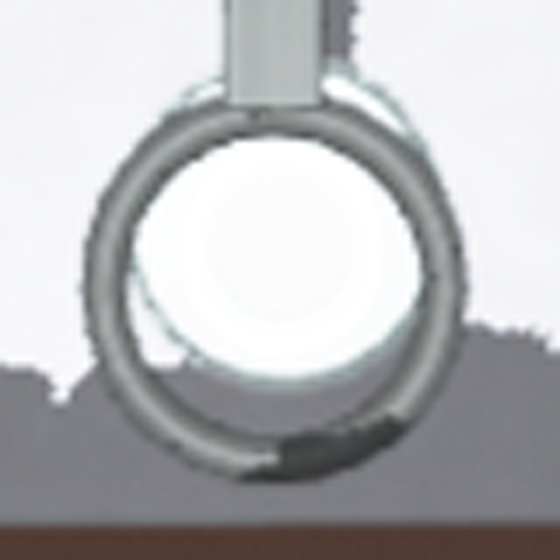

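View pics/w11d.png

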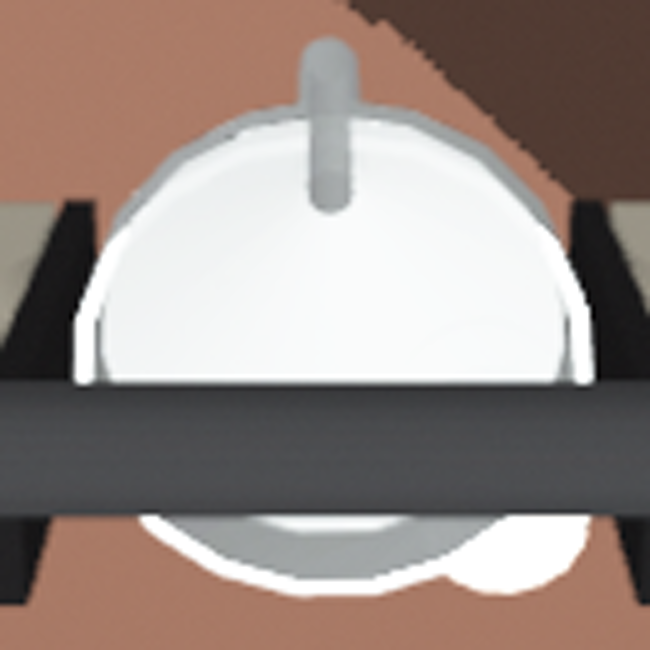

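```bash
python3 - <<'E'
from h import *
w=dict(np.load("w11.npz"));T=wT(w)
p=onz(w,280+275/7,95+291/7,.183,T);print("ring",p, "width",np.linalg.norm(onz(w,280+85/7,95+291/7,.183,T)-onz(w,280+465/7,95+291/7,.183,T)))
# flask neck (top z .126) inner circle approx center (278,255)
print("neck",onz(w,280+280/7,95+250/7,.126,T))
E
python3 mv.py 0.5768 0.0005 0.262
```

```text
ring [0.57674183 0.00124185 0.183     ] width 0.04724569810961735
neck [ 0.57559002 -0.0006665   0.126     ]
{'time_s': np.float64(29.7), 'joints': array([ 2.41958e+01,  1.16210e+01, -3.52910e+00, -2.30000e-03,
       -7.48319e+01, -4.55652e+01]), 'tcp_pos': array([0.5974, 0.0582, 0.2632]), 'eef_rot': array([-1.799889e+02,  1.440000e-02, -1.113700e+02]), 'contact_force': array([ 0.1191, -0.4656, -0.0425]), 'moment': array([ 0.0151,  0.0624, -0.0217]), 'gripper_width': np.float64(0.0549)}
tool shift mm [61.24 -1.81  1.14]
```

Call:
step_arm --commands '[[[10,-0.5,0],0],[[20,-0.5,0],0],[[20,-0.5,0],0],[[8,-0.3,0],0],[[2.8,0,0],0],[[0,0,0],0],[[0,0,0],0]]'

```text
time_s: 30.58
tcp_pos: [0.5773, 0.0006, 0.2628]
eef_rot: [180.0, -0.0, -111.4]
contact_force: [0.0, 0.5, 0.1]
gripper_width: 0.0543
```

```bash
python3 - <<'E'
from plant import r, imaging
import cv2,numpy as np
c=imaging.capture("scene"); cv2.imwrite("pics/s12.png",cv2.resize(c["img"][100:260,260:420,::-1],None,fx=3.7,fy=3.7,interpolation=2))
E
python3 mv.py 0.5766 0.001 0.164
```

```text
{'time_s': np.float64(30.625), 'joints': array([ 1.94663e+01,  9.40710e+00, -6.32990e+00, -1.10000e-03,
       -7.42719e+01, -4.08678e+01]), 'tcp_pos': array([0.5773, 0.0006, 0.2628]), 'eef_rot': array([ 1.799927e+02, -4.900000e-03, -1.114018e+02]), 'contact_force': array([-0.5547,  0.443 ,  0.0131]), 'moment': array([ 0.0311,  0.0498, -0.0148]), 'gripper_width': np.float64(0.0548)}
tool shift mm [-0.11  0.76 98.83]
```

View pics/s12.png

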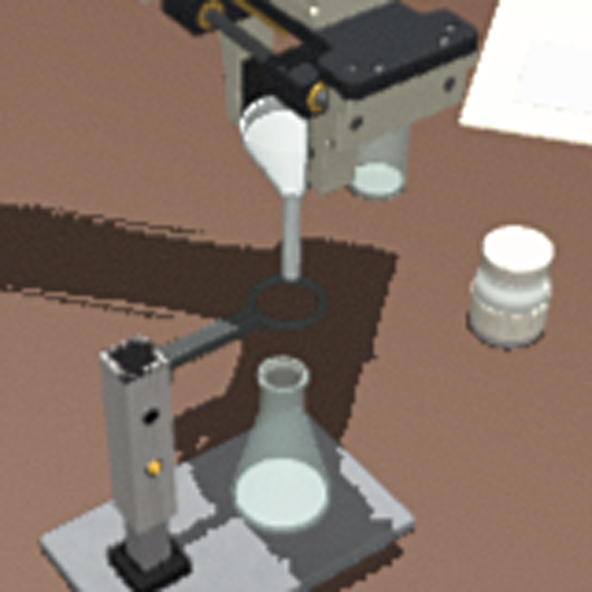

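Call:
step_arm --commands '[[[0,0.7,5],0],[[0,0,12],0],[[0,0,15],0],[[0,0,12],0],[[0,0,8],0],[[0,0,0],0]]'

```text
time_s: 31.38
tcp_pos: [0.5761, 0.0004, 0.2102]
eef_rot: [179.9, -0.0, -111.4]
contact_force: [-0.0, -0.5, -0.1]
gripper_width: 0.0547
```

Call:
step_arm --commands '[[[0,0,6],0],[[0,0,8],0],[[0,0,8],0],[[0,0,8],0],[[0,0,6],0],[[0,0,4],0],[[0,0,0],0]]'

```text
time_s: 32.25
tcp_pos: [0.5763, 0.0004, 0.1707]
eef_rot: [180.0, -0.0, -111.4]
contact_force: [0.3, 0.8, -0.1]
gripper_width: 0.0549
```

Call:
step_arm --commands '[[[0,0,1.5],0],[[0,0,1.5],0],[[0,0,1],0],[[0,0,0],0]]'

```text
time_s: 32.75
tcp_pos: [0.5767, 0.0004, 0.1672]
eef_rot: [-180.0, -0.0, -111.4]
contact_force: [0.7, -0.4, 0.7]
gripper_width: 0.0547
```

Call:
step_arm --commands '[[[0,0,1],0],[[0,0,0],0]]'

```text
time_s: 33.0
tcp_pos: [0.5766, 0.0002, 0.1664]
eef_rot: [-180.0, -0.0, -111.4]
contact_force: [-1.4, -3.3, 4.2]
gripper_width: 0.0547
```

Call:
step_arm --commands '[[[0,0,1],0],[[0,0,0],0]]'

```text
time_s: 33.25
tcp_pos: [0.5767, -0.0001, 0.1657]
eef_rot: [-179.9, -0.0, -111.4]
contact_force: [-1.5, -4.6, 5.8]
gripper_width: 0.0547
```

Call:
step_arm --commands '[[[0.8,0,0],0],[[0,0,0],0]]'

```text
time_s: 33.5
tcp_pos: [0.5765, -0.0005, 0.1654]
eef_rot: [-179.9, 0.0, -111.4]
contact_force: [-1.2, -2.7, 4.6]
gripper_width: 0.0547
```

```bash
python3 - <<'E'
from plant import r, imaging
import cv2,numpy as np
c=imaging.capture("scene"); cv2.imwrite("pics/s13.png",cv2.resize(c["img"][130:260,260:390,::-1],None,fx=4.5,fy=4.5,interpolation=2))
E
```

```text
(no output)
```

View pics/s13.png

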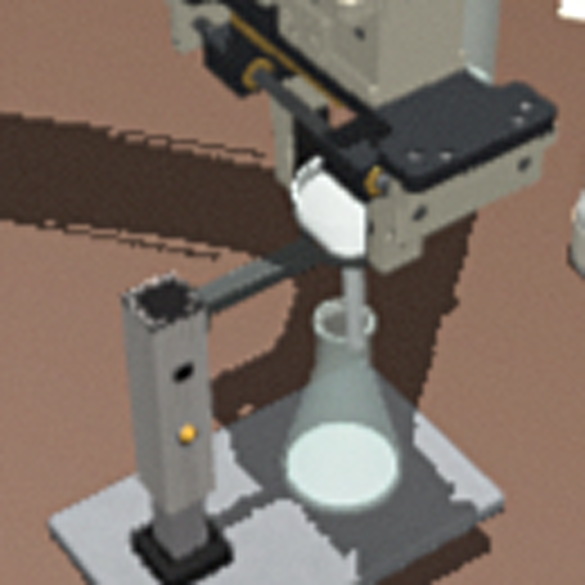

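```bash
python3 - <<'E'
from h import *
from plant import imaging
c=imaging.capture("scene")
k=lambda p:((proj(c,p)-[260,130])*4.5).round(1)
for p in([.5766,.001,.183],[.5766,.001,.126],[.5766,.001,.108],[.5756,-.0007,.126],[.5763,.0001,.126],[.5766,.001,.014]):print(p,k(p))
print("neck c from scene",onz(c,260+344/4.5,130+322/4.5,.126),"foot",onz(c,260+343/4.5,130+465/4.5,.016))
print("stem @row310",onz(c,260+353/4.5,130+300/4.5,.126))
cv2.imwrite("pics/s14.png",cv2.resize(c["img"][180:225,315:360,::-1],None,fx=12,fy=12,interpolation=2))
w=imaging.capture("wrist");cv2.imwrite("pics/w14.png",cv2.resize(w["img"][150:330,230:410,::-1],None,fx=3.3,fy=3.3,interpolation=2))
E
```

```text
[0.5766, 0.001, 0.183] [344.4 227.7]
[0.5766, 0.001, 0.126] [343.1 313.7]
[0.5766, 0.001, 0.108] [342.7 339.4]
[0.5756, -0.0007, 0.126] [339.6 314.9]
[0.5763, 0.0001, 0.126] [341.6 314.5]
[0.5766, 0.001, 0.014] [340.8 463.3]
neck c from scene [ 0.58023135 -0.00385848  0.126     ] foot [ 0.57918169 -0.00089783  0.016     ]
stem @row310 [0.5753837  0.01223475 0.126     ]
```

View pics/s14.png

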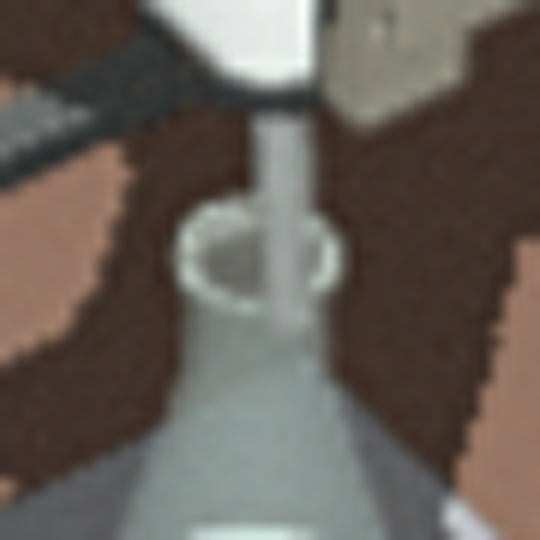

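View pics/w14.png

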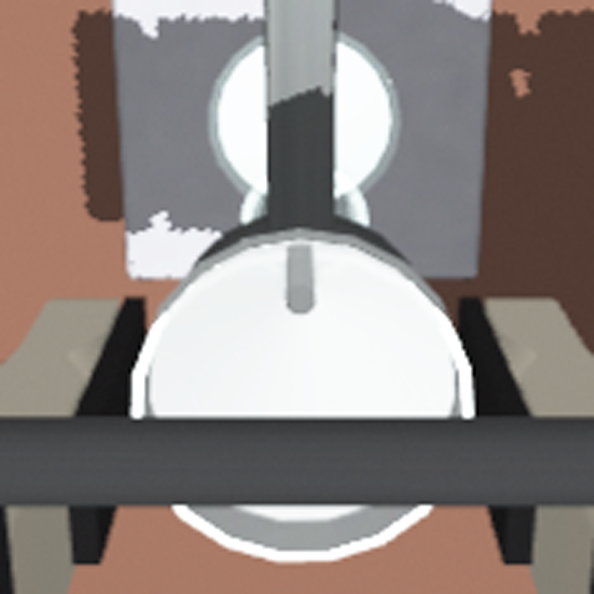

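Call:
step_arm --commands '[[[0.8,0,0],0],[[0,0,0],0]]'

```text
time_s: 33.9
tcp_pos: [0.5762, -0.0009, 0.165]
eef_rot: [-180.0, 0.0, -111.4]
contact_force: [1.9, -2.8, 3.3]
gripper_width: 0.0549
```

Call:
step_arm --commands '[[[0.6,0,0.5],0],[[0,0,0],0]]'

```text
time_s: 34.15
tcp_pos: [0.5761, -0.0012, 0.1646]
eef_rot: [-180.0, 0.0, -111.4]
contact_force: [0.7, -0.2, 4.0]
gripper_width: 0.0545
```

Call:
step_arm --commands '[[[0,0,0],0],[[0,0,0],0],[[0,0,0],0],[[0,0,0],0]]' --gripper 0.2

```text
time_s: 34.65
tcp_pos: [0.5755, -0.0015, 0.1642]
eef_rot: [180.0, -0.0, -111.4]
contact_force: [-0.4, 0.0, -0.7]
gripper_width: 0.0701
```

```bash
python3 - <<'E'
from h import *
from plant import imaging
c=imaging.capture("scene")
cv2.imwrite("pics/s15.png",cv2.resize(c["img"][145:225,295:375,::-1],None,fx=7,fy=7,interpolation=2))
w=imaging.capture("wrist");cv2.imwrite("pics/w15.png",cv2.resize(w["img"][150:330,230:410,::-1],None,fx=3.3,fy=3.3,interpolation=2))
E
python3 mv.py
```

```text
{'time_s': np.float64(34.75), 'joints': array([ 1.93076e+01,  1.28027e+01, -1.51592e+01, -7.30000e-03,
       -6.20564e+01, -4.07358e+01]), 'tcp_pos': array([ 0.5755, -0.0015,  0.1643]), 'eef_rot': array([ 1.799819e+02, -7.100000e-03, -1.114317e+02]), 'contact_force': array([0.1295, 0.0856, 0.4928]), 'moment': array([ 0.09  , -0.002 , -0.0004]), 'gripper_width': np.float64(0.0703)}
```

View pics/s15.png

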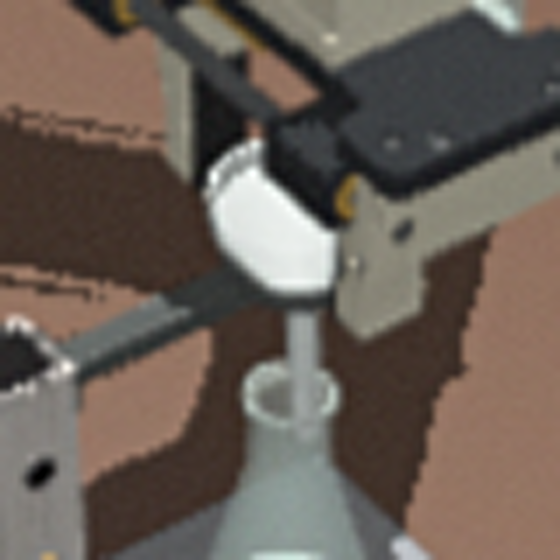

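View pics/w15.png

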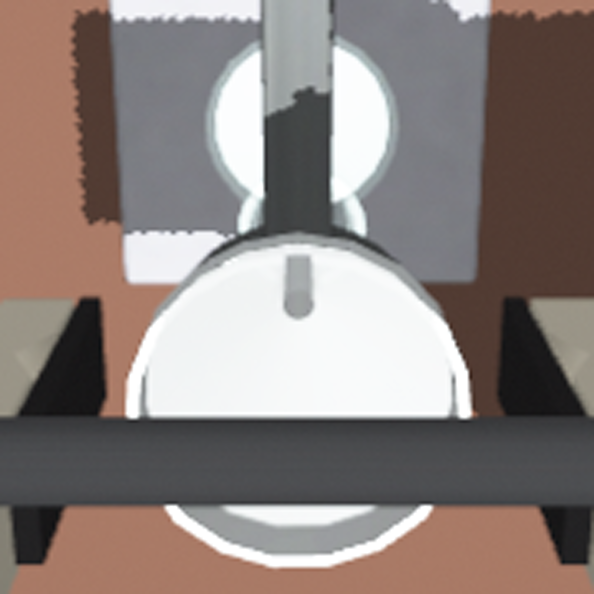

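Call:
step_arm --commands '[[[0,0,0],0],[[0,0,-5],0],[[0,0,-15],0],[[0,0,-25],0],[[0,0,-30],0],[[0,0,-30],0],[[0,0,-20],0],[[0,0,0],0],[[0,0,0],0]]' --gripper 0

```text
time_s: 35.88
tcp_pos: [0.5754, -0.0015, 0.2894]
eef_rot: [180.0, 0.0, -111.4]
contact_force: [-0.3, 0.1, -0.1]
gripper_width: 0.0876
```

```bash
python3 - <<'E'
from h import *
from plant import imaging,r
s=r.get_state();print(s["tcp_pos"],s["contact_force"])
c=imaging.capture("scene");np.savez("s16.npz",**c)
cv2.imwrite("pics/s16.png",cv2.resize(c["img"][135:245,280:390,::-1],None,fx=5.4,fy=5.4,interpolation=2))
w=imaging.capture("wrist");np.savez("w16.npz",pos=s["tcp_pos"],rot=s["eef_rot"],**w);cv2.imwrite("pics/w16.png",w["img"][:,:,::-1])
E
```

```text
[ 0.57535579 -0.00152909  0.28936119] [-0.30356962  0.12194691 -0.14342684]
```

View pics/s16.png

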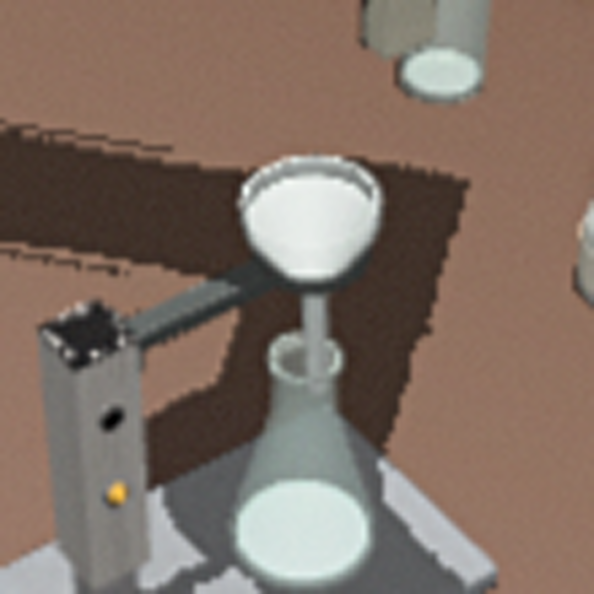

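View pics/w16.png

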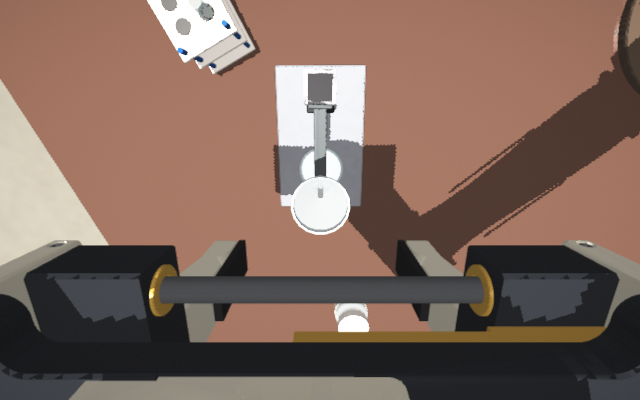

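```bash
python3 - <<'E'
from h import *
w=dict(np.load("w16.npz"));T=wT(w);c=dict(np.load("s16.npz"))
cv2.imwrite("pics/w16c.png",cv2.resize(w["img"][170:240,285:355,::-1],None,fx=8,fy=8,interpolation=2))
O=np.array([.5766,.001])
print("pred rim ctr",proj(w,[*O,.2105],T),"stem end",proj(w,[*O,.1065],T),"seat->",)
print("pred scene rim",proj(c,[*O,.2105]),"stem",proj(c,[*O,.1065]))
print("rim w",onz(w,320.5,205,.2105,T))
E
```

```text
pred rim ctr [320.6591888  206.65697663] stem end [320.80189125 182.40039531] seat->
pred scene rim [336.68186808 170.76621246] stem [336.14999892 205.88245115]
rim w [ 5.76152600e-01 -5.49634514e-04  2.10500000e-01]
```

View pics/w16c.png

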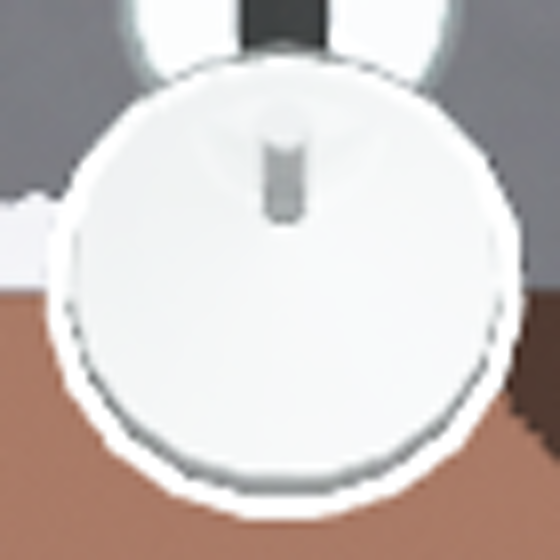

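```bash
python3 - <<'E'
from h import *
w=dict(np.load("w16.npz"));T=wT(w);z=w["z_map"];K=f(w)
u,v=np.meshgrid(np.arange(640),np.arange(400))
P=np.stack([(u-w["cx"])/K*z,(v-w["cy"])/K*z,z],-1)@T[:3,:3].T+T[:3,3]
m=(P[...,2]>.2)&(P[...,2]<.23)&(u>285)&(u<355)&(v>170)&(v<240)
q=P[m];print(len(q),q[:,2].max())
t=q[q[:,2]>np.percentile(q[:,2],50)]
# plane+circle fit on band-top points
A=np.c_[q[:,:2],np.ones(len(q))]
for lo in(.205,.207,.2085):
  t=q[q[:,2]>lo];A=np.c_[t[:,:2]-[.5766,.001],np.ones(len(t))];k=np.linalg.lstsq(A,t[:,2],rcond=None)[0]
  B=np.c_[2*t[:,:2],np.ones(len(t))];c=np.linalg.lstsq(B,(t[:,:2]**2).sum(1),rcond=None)[0]
  print(lo,len(t),"plane",k,"tilt deg",np.degrees(np.hypot(*k[:2])),"ctr",c[:2])
E
```

```text
771 0.21399009797054036
0.205 488 plane [0.01073749 0.01113043 0.21009622] tilt deg 0.8861047879576521 ctr [ 5.76183091e-01 -2.76840032e-04]
0.207 434 plane [0.01672102 0.02147543 0.21061339] tilt deg 1.5594420230505819 ctr [ 5.76193477e-01 -2.46157581e-04]
0.2085 402 plane [0.01678587 0.02873602 0.21084758] tilt deg 1.9067741181247808 ctr [ 5.76203081e-01 -2.16178790e-04]
```

```bash
python3 - <<'E'
from h import *
from plant import imaging,close_job
t0=dict(np.load("scene0.npz"));c=imaging.capture("scene")
cv2.imwrite("pics/end.png",c["img"][:,:,::-1])
for n,(x0,x1,y0,y1) in dict(bottle=(175,225,270,330),jar=(383,415,158,198),flaskfoot=(322,352,222,246),beakerfoot=(350,376,135,156)).items():
    a=c["img"][y0:y1,x0:x1].astype(np.float32).mean(2);b=t0["img"][y0:y1,x0:x1].astype(np.float32).mean(2)
    print(n,cv2.phaseCorrelate(b,a))
print(close_job())
E
```

```text
bottle ((0.055355672187626936, 0.020537972282280492), 1.0022052688598633)
jar ((-0.006905351885858835, -0.03206873881033445), 1.0029838662594557)
flaskfoot ((0.11844550774600471, 0.7795511931191363), 0.7206200268533495)
beakerfoot ((0.4856276667122401, 0.21359062447276678), 0.7477216264347971)
the job is handed in; nothing more can be done
None
```

The sleeve is locked one hole higher and the funnel sits in the ring with its stem in the flask neck. I handed the job in at about 36 s of the 53 s allowed; no verdict was reported.

- **First pull failed:** The first grip missed the button because the real fingertips sit about 27 mm above the reported TCP. Pulling then loaded the locked button to a wrist force of 25 N, which I estimate as about 20 N on the button itself. The force limit applies to the button and I could not measure it directly. I backed off, checked the fingertip height with two cameras, and gripped again 27 mm lower.
- **Sleeve:** On the second try the button slipped in at about 10 N. I raised the sleeve slowly until the button popped out through the next hole, then let the sleeve rest on it. The ring rose about 41 mm, and the pictures show the button fully out.
- **Funnel:** I lifted it out of the beaker, lowered it into the ring until the sideways force was near zero, released it and moved the arm clear. The rim height measured 210.6 mm against an expected 210.5 mm. The rim centre is within about 1.5 mm of the ring axis.
- **Tilt:** The funnel leans about 2 degrees (two estimates gave 1.5 to 2.5) against the 7 allowed. The stem hangs about 4 mm off the neck's centre but inside it.
- **Other objects:** Image comparison with the start shows the bottle and jar unmoved. The flask and beaker shifted by less than 1 pixel (about 2 mm), though changed shadows make that comparison less certain.

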